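# Make up two consolidation cells with their soil rings and pressure caps

## Robot

A 6-joint arm with a two-finger parallel gripper is mounted at the origin on a cart in front of the work surface, level with it; the furniture and walls round the work are solid. World frame = base frame: x ahead of the robot, y to its left, z up, the work surface at z = 0. Lengths are in mm, angles in rad, forces in N, time in s.
With the tool pointing down it reaches from about 325 to 775 mm from the base axis. Payload 5.5 kg.
Tool frame: the origin (TCP) lies midway between the tips of the shut fingers; the grasp point (between the pads) lies 19 mm behind it; x points along the fingers, y is the direction in which the jaws open and shut, and the axes are right-handed (so a half turn about x gives the same grasp; the last joint's range is limited). The gripper opens to 85 mm and grips with 20 to 120 N. Pads are 22 mm wide; open, the fingers measure 114 mm over their backs; the gripper's body (76 mm by 85 mm) begins 54 mm behind the grasp point. The pads swing forward as they close: fully open they stand 13 mm farther back than shut.
Start: joints at [-1.323, 0.091, 1.231, -0, 1.82, -0.057], TCP at [180.061, -572.359, 208.875] pointing down, gripper open.
Joint ranges: [-2.87, 2.87], [-0.86, 2.18], [0.17, 2.46], [-1.51, 4.65], [0.06, 2.69], [-2.65, 2.65]. Speed limits (rad/s): [2.57, 2.57, 3.01, 3.14, 3.14, 3.14].

## Interface

Orientations are given as a 3x3 rotation matrix whose columns are the frame's x, y, z axes.
In Python, from workcell import robot, imaging gives the robot as it stands. The module is installed in compiled form; this text tells all that it offers.
- The arm moves only by the tool send_rows, never from a script. Its argument "steps" is one flat list of numbers, 7 for each row, row after row: the turn, a rotation vector about the tool's x, y, z in degrees, then the shift along the tool's x, y, z in m, then the opening in per cent of the stroke, from 0 (shut) to 100 (fully open). A call has 1 to 12 rows; each row shifts and turns the pose as measured when the row begins, along the tool's axes as they then stand; what a row does not reach is not made up. A row lasts 1/12 s, in which the tool goes at most 41.7 mm and 7.16 degrees, less where a joint would pass 70% of its speed; a pose out of reach is approached as far as the arm can. A call is refused whole if a number of a shift passes 0.0417 or a number of a turn 7.16, either way. A call with a gripper value outside its range is refused whole. The fingers move at their own pace and stop on an object; the grip force is fixed at half the most. Time passes only in rows, so rows that do not move let the fingers close. It gives the time, the measured TCP pose, the force and the opening at its end, in the units of the state.
- robot.sense(): the state, without advancing time (a new reading comes with each control period).
- imaging.camera(name): name is "side" or "top"; returns (picture, depth): 480x640x3 uint8, red, green, blue; 480x640 float32, mm along the optical axis (not along the pixel's ray), 0 where there is no reading.
- imaging.camera_model(name): a dict with "mtx" (3x3 intrinsics, pixels), "rvec" (rotation vector, rad) and "tvec" (3), from world to camera coordinates, as OpenCV has them. Camera axes: x right, y down, z forward; pixel columns grow to the right and rows downward; lengths in mm; the calibration is good to about 2 mm. A picture is of the moment at which its call begins. camera_model takes no time and is no camera call.
- robot.job_done(): hands the job in, once; it reports no verdict.
The state is a dict: "time_s": time; "joints": joint angles; "qvel": joint speeds; "tau": joint torques, N m; "ee_pos": TCP position; "tcp_rot": TCP orientation; "force": force on the tool from outside, world axes, zero at the start; "wrist_torque": the same for the moment, N m; "finger_gap": finger opening in mm.
Only numpy, scipy, OpenCV 4.12 (cv2) and the standard library are available. Lean on these libraries where they do the work, as an engineer would, in place of code of your own. Each camera call takes 0.05 s, during which the arm holds its last target.

## Task

Make up two of the three consolidation cells: seat each soil-packed ring down in the well that is cut for its size (small ring in the small cell, large ring in the middle cell; the largest cell stays empty), then set each ring's own brass pressure cap, small on small and large on large, flat and centred on its soil with the boss upward. The specimens are undisturbed soil, so keep the rings upright and set them down instead of dropping them, and leave the stopwatch, the beaker and the marker pen where they are.

Things in the scene. Friction and masses are not known exactly. Their poses are not given: they have to be found in the camera images.
- small_ring: the small soil specimen: light grey steel ring packed full of dark brown soil, solid, 49 mm outside diameter, 28 mm high. Origin: centre of its underside; z up along its axis. About 0.2 kg. Grasp it round the outside.
- large_ring: the large soil specimen: brown-grey steel ring packed full of dark brown soil, solid, 62 mm outside diameter, 35 mm high. Origin: centre of its underside; z up along its axis. About 0.3 kg. Grasp it round the outside.
- small_cap: the small pressure cap, belongs on the small soil ring: brass perforated plate 40 mm in diameter and 8 mm thick, with a round grip boss 18 mm in diameter in its centre that rises from 8 to 24 mm, and a steel ball on top (to 29 mm). Origin: centre of its underside; z up. About 0.09 kg. Grasp it by the boss.
- large_cap: the large pressure cap, belongs on the large soil ring: like the small one, plate 52 mm in diameter and 8 mm thick, boss 18 mm in diameter from 8 to 24 mm, steel ball on top (to 29 mm). Origin: centre of its underside; z up. About 0.14 kg. Grasp it by the boss.
- small_cell: fixed open base of a consolidation cell: round aluminium dish 96 mm across, 16 mm high, drain cock at +x on its side. A brass collar (4 mm wall, top at 14 mm) surrounds a round well 58 mm wide; its floor is a pale stone 49 mm across, top 8 mm above the worktop. Made for the 49 mm ring (4.5 mm play all round); the 62 mm ring does not go in. Origin: centre of the underside; z up.
- middle_cell: fixed open base of a consolidation cell: round aluminium dish 109 mm across, 16 mm high, drain cock at +x on its side. A brass collar (4 mm wall, top at 14 mm) surrounds a round well 71 mm wide; its floor is a pale stone 62 mm across, top 8 mm above the worktop. Made for the 62 mm ring (4.5 mm play all round). Origin: centre of the underside; z up.
- large_cell: fixed open base of a consolidation cell: round aluminium dish 122 mm across, 16 mm high, drain cock at +x on its side. A brass collar (4 mm wall, top at 14 mm) surrounds a round well 84 mm wide; its floor is a pale stone 75 mm across, top 8 mm above the worktop. Made for a 75 mm ring that is not here: it stays empty. Origin: centre of the underside; z up.
- stopwatch: bystander: black and yellow stopwatch, 71x60x18 mm, lying flat; origin under its middle
- beaker: bystander: clear glass beaker, 69 mm across, 88 mm high; origin: centre of its underside
- marker: bystander: black and white marker pen, 135 mm long, 17 mm thick, lying along its own y axis; origin under its middle
Mind the look-alikes: they are no part of the job. Leave any purple look-alike of the large_cap alone.

How it is judged (in metres and radians):
At the end, for the whole second after the job is handed in: Small ring flat on the stone of the small cell, large ring on that of the middle cell (within 8 mm of centre, fully down to 3 mm, upright); small cap on the small ring, large cap on the large ring, each flat and within 8 mm of the ring's centre; all released and at rest (horizontal distance between small_ring and small_cell below 0.008 m and z of small_ring in the frame of small_cell between 0.005 and 0.011 m and angle between each of small_ring, large_ring's own z axis and vertical below 0.08 rad and horizontal distance between small_cap and small_ring below 0.008 m and z of small_cap in the frame of small_ring between 0.025 and 0.032 m and angle between each of small_cap, large_cap's own z axis and vertical below 0.1 rad and linear speed of each of small_ring, small_cap, large_ring, large_cap below 0.02 m/s and angular speed of each of small_ring, small_cap, large_ring, large_cap below 0.2 rad/s and horizontal distance between large_ring and middle_cell below 0.008 m and z of large_ring in the frame of middle_cell between 0.005 and 0.011 m and horizontal distance between large_cap and large_ring below 0.008 m and z of large_cap in the frame of large_ring between 0.032 and 0.039 m); the robot touches nothing.
It fails at once if a soil ring is tipped by more than about 30 degrees (angle between any of small_ring, large_ring's own z axis and vertical above 0.5 rad).
It fails at once if a soil ring is dropped: it moves faster than 0.8 m/s with no finger on it (a free fall of some 3 cm) ((linear speed of small_ring above 0.8 m/s and contact force between the fingers and small_ring below 0.01 N) or (linear speed of large_ring above 0.8 m/s and contact force between the fingers and large_ring below 0.01 N)).
It fails at once if the stopwatch is shifted by more than 2 cm (distance of stopwatch from where it was at the start of the episode above 0.02 m).
It fails at once if the beaker is shifted by more than 2 cm (distance of beaker from where it was at the start of the episode above 0.02 m).
It fails at once if the marker pen is shifted by more than 2 cm (distance of marker from where it was at the start of the episode above 0.02 m).
It also fails if it takes over 99 s, if anything falls off the work surface, if the arm or the gripper's body presses on something with over 40 N, if the wrist force passes 120 N, or if a joint passes its speed limit or range.

## Working session

There is one attempt and no reset: what is moved stays moved. The work goes in short steps, Python scripts to look and compute and a tool call to move; the robot and the scene stay as the last step left them, time stands still between calls to the robot, and variables do not carry over. Pictures are saved under pics/ and viewed, and the job is handed in when it is done.

Besides the shell and the picture viewer there is one more tool, called after ">>>" in YAML: its name, and indented under it one key for each argument. send_rows: Moves the arm, as the interface text tells. Its arguments: {"type":"object","properties":{"steps":{"type":"array"}},"required":["steps"]}

```bash
mkdir -p pics; python3 - <<'E'
from workcell import robot, imaging
import cv2,numpy as np
s=robot.sense()
for k,v in s.items(): print(k,np.round(v,3).tolist())
for n in("top","side"):
    p,d=imaging.camera(n); cv2.imwrite(f"pics/{n}0.png",p[:,:,::-1]); np.save(f"{n}0.npy",d); np.save(f"{n}0p.npy",p)
    m=imaging.camera_model(n); print(n,{k:np.round(v,3).tolist() for k,v in m.items()})
E
```

```text
time_s 0.0
joints [-1.323, 0.092, 1.232, -0.0, 1.82, -0.057]
qvel [-0.001, 0.0, 0.001, 0.001, -0.0, -0.0]
tau [-0.0, -45.873, -41.803, -0.0, 0.012, 0.0]
ee_pos [179.947, -572.01, 207.74]
tcp_rot [[-0.001, 0.3, -0.954], [0.002, -0.954, -0.3], [-1.0, -0.002, -0.0]]
force [-0.138, -0.669, 0.491]
wrist_torque [0.018, 0.038, -0.082]
finger_gap 85.403
top {'mtx': [[537.779, 0.0, 313.023], [0.0, 537.779, 239.357], [0.0, 0.0, 1.0]], 'rvec': [2.135, -2.062, 0.242], 'tvec': [44.594, 600.627, 1013.456]}
side {'mtx': [[466.343, 0.0, 319.641], [0.0, 466.343, 244.111], [0.0, 0.0, 1.0]], 'rvec': [2.144, -0.018, -0.018], 'tvec': [-586.417, 96.986, 1102.768]}
```

View pics/top0.png

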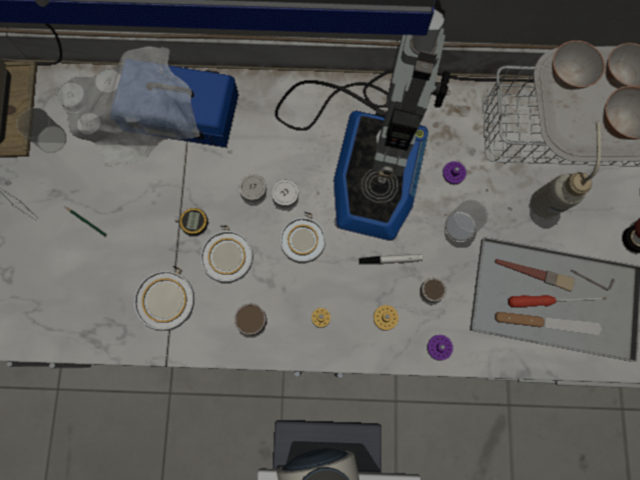

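View pics/side0.png

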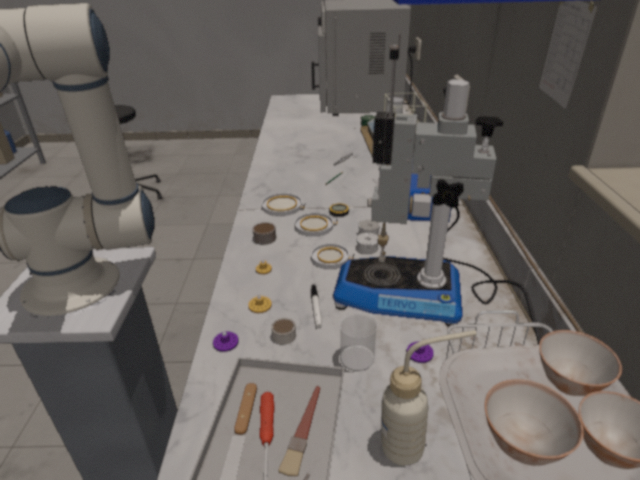

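Top view candidates: soil rings at (433,290), small and light grey, and (251,320), large and brown-grey. Brass caps are at (320,317), small, and (386,318), large. The purple look-alikes at (454,172) and (440,347) stay. Cells are at (303,240) small, (228,257) middle and (165,300) large. I'll measure them and confirm in an enlarged crop.

```bash
cat > h.py <<'E'
import cv2,numpy as np
from workcell import robot, imaging
def cam(n):
    m=imaging.camera_model(n); R=cv2.Rodrigues(np.array(m['rvec'],float))[0]
    return np.array(m['mtx'],float),R,np.array(m['tvec'],float).ravel()
def ray(n,u,v,z):
    K,R,t=cam(n); C=-R.T@t; d=R.T@np.linalg.solve(K,[u,v,1.]); return C+d*(z-C[2])/d[2]
def proj(n,P):
    K,R,t=cam(n); q=K@(R@np.array(P,float)+t); return q[:2]/q[2]
def rayC(n,cnt,z):
    return np.array([ray(n,u,v,z)[:2] for u,v in cnt.reshape(-1,2)])
def circ(P):
    A=np.c_[2*P,np.ones(len(P))]; s=np.linalg.lstsq(A,(P**2).sum(1),rcond=None)[0]
    return s[:2],np.sqrt(s[2]+s[0]**2+s[1]**2)
E
python3 - <<'E'
from h import *
p=np.load('top0p.npy');d=np.load('top0.npy')
print('cams',[(-cam(n)[1].T@cam(n)[2]).round(0).tolist() for n in('top','side')])
c=p[150:365,130:475,::-1]; cv2.imwrite('pics/crop0.png',cv2.resize(c,None,fx=2.3,fy=2.3,interpolation=cv2.INTER_CUBIC))
K,R,t=cam('top')
for nm,(u,v) in dict(sr=(433,290),lr=(251,320),sc=(320,317),lc=(386,318),scell=(303,240),mcell=(228,257),lcell=(165,300),beaker=(460,228),pen=(390,260),table=(340,290)).items():
    dd=d[v,u]; X=R.T@(np.linalg.solve(K,[u,v,1.])*dd-t); print(nm,X.round(1), p[v,u])
E
```

```text
cams [[351.0, 60.0, 1124.0], [595.0, -877.0, 668.0]]
sr [ 510.7 -183.8   27.2] [71 59 48]
lr [436.2 184.5  34.2] [81 68 55]
sc [447.8  46.   25.8] [105 104 102]
lc [450.5 -88.   24.8] [120 106  79]
scell [611.4  87.2   5.9] [140 136 124]
mcell [568.4 244.1   8.5] [140 136 124]
lcell [473.1 368.1   8.5] [148 145 131]
beaker [ 630.6 -228.9   77.6] [104 106 108]
pen [572.7 -97.3  14.9] [138 137 131]
table [507.6   5.6   1.8] [130 129 126]
```

View pics/crop0.png

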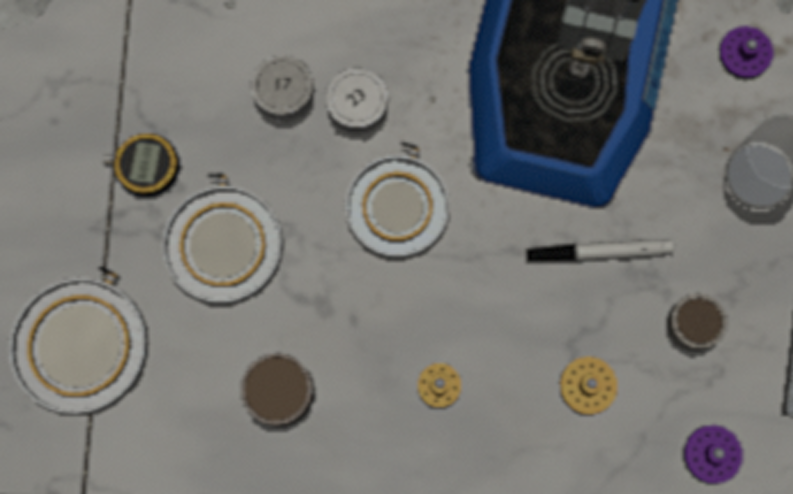

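The crop shows two brown soil discs, two yellow brass caps of different sizes, and three graded cells with brass collars. The identities above hold. Next I'll get precise centres.

```bash
cat > meas.py <<'E'
from h import *
def hsv(p): return cv2.cvtColor(p,cv2.COLOR_RGB2HSV).astype(int)
def comp(mask,u,v,r):
    w=np.zeros(mask.shape,np.uint8); cv2.circle(w,(int(u),int(v)),r,255,-1)
    m=(mask&(w>0)).astype(np.uint8)
    cs=cv2.findContours(m,cv2.RETR_EXTERNAL,cv2.CHAIN_APPROX_NONE)[0]
    return max(cs,key=cv2.contourArea)
def fit(n,cnt,z):
    P=rayC(n,cv2.convexHull(cnt).astype(float),z)
    return circ(P)
def brass(p):
    h=hsv(p); return (h[...,0]>10)&(h[...,0]<28)&(h[...,1]>90)&(h[...,2]>90)
def soil(p):
    h=hsv(p); return (h[...,0]>5)&(h[...,0]<20)&(h[...,1]>60)&(h[...,2]<115)
E
python3 - <<'E'
from meas import *
p=np.load('top0p.npy'); q=np.load('side0p.npy')
for n,pp,t in (('top',p,dict(sr=(433,290,20,28,0),lr=(251,320,24,35,0),sc=(320,317,16,8,1),lc=(386,318,18,8,1),scell=(303,240,21,14,1),mcell=(228,257,25,14,1),lcell=(165,300,30,14,1))),
 ('side',q,dict(sr=(283,326,18,28,0),lr=(263,230,16,35,0),sc=(263,268,14,8,1),lc=(260,304,16,8,1),scell=(330,256,20,14,1),mcell=(315,224,20,14,1)))):
  for k,(u,v,r,z,b) in t.items():
    try:
      c=comp(brass(pp) if b else soil(pp),u,v,r); C,rr=fit(n,c,z); print(n,k,C.round(1),'r',rr.round(1),cv2.contourArea(c))
    except Exception as e: print(n,k,e)
h=hsv(p); print(h[290,433],h[320,251],h[317,328],h[317,394])
E
```

```text
top sr [ 512.6 -185.3] r 19.1 251.5
top lr [439.2 187.4] r 26.8 532.0
top sc [449.1  44.6] r 19.0 252.5
top lc [453.8 -89.1] r 25.1 442.5
top scell [611.2  88.5] r 31.9 39.0
top mcell [570.  246.8] r 38.4 990.5
top lcell [473.1 369.4] r 45.1 1453.5
side sr [ 512.6 -183.8] r 18.6 172.5
side lr [439.6 186.6] r 26.9 148.0
side sc [450.7  44.3] r 21.2 116.0
side lc [454.9 -91.5] r 26.2 260.5
side scell [612.4  93.4] r 28.6 20.5
side mcell [571.6 252.5] r 35.8 20.5
[14 83 71] [15 82 81] [ 20 143 150] [ 19 140 148]
```

```bash
python3 - <<'E'
from meas import *
p=np.load('top0p.npy'); q=np.load('side0p.npy')
h=hsv(p)
for k,(u,v,r) in dict(scell=(303,240,21),mcell=(228,257,26)).items():
  for s in (60,75,90):
    m=(h[...,0]>8)&(h[...,0]<28)&(h[...,1]>s)
    yy,xx=np.nonzero(m); k2=np.hypot(xx-u,yy-v)<r; xx,yy=xx[k2],yy[k2]
    P=np.array([ray('top',a,b,14)[:2] for a,b in zip(xx,yy)]); C,R=circ(P)
    P=P[abs(np.hypot(*(P-C).T)-R)<5]; C,R=circ(P); print('top',k,s,len(P),C.round(1),R.round(1))
h=hsv(q)
for k,(u,v,r) in dict(scell=(330,256,20),mcell=(315,224,22)).items():
  for s in (60,75,90):
    m=(h[...,0]>8)&(h[...,0]<28)&(h[...,1]>s)
    yy,xx=np.nonzero(m); k2=np.hypot(xx-u,yy-v)<r; xx,yy=xx[k2],yy[k2]
    P=np.array([ray('side',a,b,14)[:2] for a,b in zip(xx,yy)]); C,R=circ(P)
    P=P[abs(np.hypot(*(P-C).T)-R)<6]; C,R=circ(P); print('side',k,s,len(P),C.round(1),R.round(1))
# dish outline by brightness
g=p.min(2)
for k,(u,v,r) in dict(scell=(303,240,25),mcell=(228,257,28)).items():
  for th in (165,180):
    w=np.zeros(g.shape,bool);c=comp(g>th,u,v,r); print('dish',k,th,[np.round(x,1) for x in fit('top',c,16)])
K=cam('top')
for pt in [(433,290)]:pass
for z,nm in ((28,'sr'),):pass
# heights of the microscope, beaker near
d=np.load('top0.npy');Km,R,t=K
for u,v in [(380,120),(380,200),(380,235),(350,220),(345,180),(400,150),(460,215),(420,20)]:
    print((u,v),(R.T@(np.linalg.solve(Km,[u,v,1.])*d[v,u]-t)).round(0))
E
```

```text
top scell 60 170 [611.4  88.6] 30.7
top scell 75 146 [611.2  88.4] 30.7
top scell 90 125 [611.2  88.4] 30.7
top mcell 60 214 [570.2 247. ] 37.2
top mcell 75 184 [570.1 247. ] 37.2
top mcell 90 154 [569.9 246.8] 37.3
side scell 60 154 [612.6  87.6] 31.0
side scell 75 127 [612.4  86.7] 31.0
side scell 90 89 [612.8  86.6] 31.0
side mcell 60 54 [574.5 251.5] 39.2
side mcell 75 35 [576.1 250.6] 39.8
side mcell 90 24 [577.3 248.7] 38.9
dish scell 165 [array([324.1,  49.6]), np.float64(327.8)]Traceback (most recent call last):
  File "<stdin>", line 21, in <module>
  File "meas.py", line 7, in comp
    return max(cs,key=cv2.contourArea)
ValueError: max() iterable argument is empty
```

```bash
cat >> h.py <<'E'
def dep(n,d,u,v):
    K,R,t=cam(n); return (R.T@(np.linalg.solve(K,[u,v,1.])*d[v,u]-t)).round(0)
def to(x,y,z,yaw=-90):
    """offset in tool axes (m) to world TCP target and turn to jaw azimuth"""
    s=robot.sense(); p=np.array(s['ee_pos']);R=np.array(s['tcp_rot'])
    a=np.radians(yaw); X=np.array([0,0,-1.]);Y=np.array([np.cos(a),np.sin(a),0]);T=np.c_[X,Y,np.cross(X,Y)]
    rv=np.degrees(cv2.Rodrigues(R.T@T)[0].ravel()); sh=R.T@(np.array([x,y,z])-p)
    print('t',s['time_s'],'at',p.round(1),'gap',round(s['finger_gap'],1),'F',np.round(s['force'],1),'turn deg',rv.round(2),'shift mm',sh.round(1))
E
python3 - <<'E'
from h import *
d=np.load('top0.npy')
for u,v in [(380,120),(380,185),(380,235),(350,220),(343,180),(340,225),(285,193),(253,188),(470,330),(475,250),(193,221),(460,215),(410,140),(420,20)]: print((u,v),dep('top',d,u,v))
to(512.6,-184.6,200)
E
```

```text
(380, 120) [867. -68.  64.]
(380, 185) [720. -69.  66.]
(380, 235) [619. -73.  41.]
(350, 220) [647.  -9.  51.]
(343, 180) [731.   7.  59.]
(340, 225) [638.  11.  39.]
(285, 193) [707. 129.  32.]
(253, 188) [716. 198.  30.]
(470, 330) [ 434. -264.    5.]
(475, 250) [ 604. -281.   -1.]
(193, 221) [643. 323.  15.]
(460, 215) [ 679. -250.    5.]
(410, 140) [687. -77. 370.]
(420, 20) [721. -45. 610.]
t 0.1 at [ 180.  -572.1  207.8] gap 85.3 F [-0.3  0.  -0.5] turn deg [1.747e+01 1.000e-02 1.000e-01] shift mm [   8.4 -269.8 -433.6]
```

>>> send_rows:
  steps: [6,0,0,0,0,0,100,6,0,0,0,0,0,100,5.5,0,0,0,-0.01,-0.01,100,0,0,0,0,-0.028,-0.024,100,0,0,0,0,-0.03,-0.026,100,0,0,0,0,-0.03,-0.026,100,0,0,0,0,-0.03,-0.026,100,0,0,0,0,-0.03,-0.026,100,0,0,0,0,-0.03,-0.026,100,0,0,0,0,-0.03,-0.026,100,0,0,0,0,-0.03,-0.026,100,0,0,0,0,-0.03,-0.026,100]

```text
time_s: 1.1
ee_pos: [428.2, -289.6, 199.1]
tcp_rot: [[-0.009, -0.032, -0.999], [0.013, -0.999, 0.032], [-1.0, -0.013, 0.009]]
force: [0.2, 0.4, 0.3]
finger_gap: 85.2
```

```bash
python3 -c "
from h import *
to(512.6,-184.6,100)"
```

```text
t 1.1 at [ 428.2 -289.6  199.1] gap 85.2 F [0.2 0.4 0.3] turn deg [-1.84  0.5   0.74] shift mm [  99.8 -106.4  -81.9]
```

>>> send_rows:
  steps: [-1.8,0.5,0.7,0.005,-0.021,-0.016,100,0,0,0,0.015,-0.021,-0.016,100,0,0,0,0.02,-0.021,-0.016,100,0,0,0,0.02,-0.021,-0.016,100,0,0,0,0.02,-0.02,-0.016,100,0,0,0,0.02,0,0,100,0,0,0,0.02,0,0,100,0,0,0,0,0,0,100,0,0,0,0,0,0,100]

```text
time_s: 1.85
ee_pos: [515.8, -169.9, 72.0]
tcp_rot: [[-0.001, 0.015, -1.0], [0.003, -1.0, -0.015], [-1.0, -0.003, 0.001]]
force: [0.3, 0.0, 0.8]
finger_gap: 85.5
```

```bash
python3 -c "
from h import *
p,d=imaging.camera('top'); cv2.imwrite('pics/t1.png',cv2.resize(p[200:380,340:540,::-1],None,fx=3,fy=3))
p,d=imaging.camera('side'); cv2.imwrite('pics/s1.png',cv2.resize(p[200:400,180:400,::-1],None,fx=3,fy=3))
to(512.6,-184.6,6)"
```

```text
t 1.95 at [ 516.  -170.5   72.8] gap 85.3 F [ 1.1 -0.   0.1] turn deg [0.79 0.   0.17] shift mm [66.8 14.3  3.6]
```

View pics/s1.png

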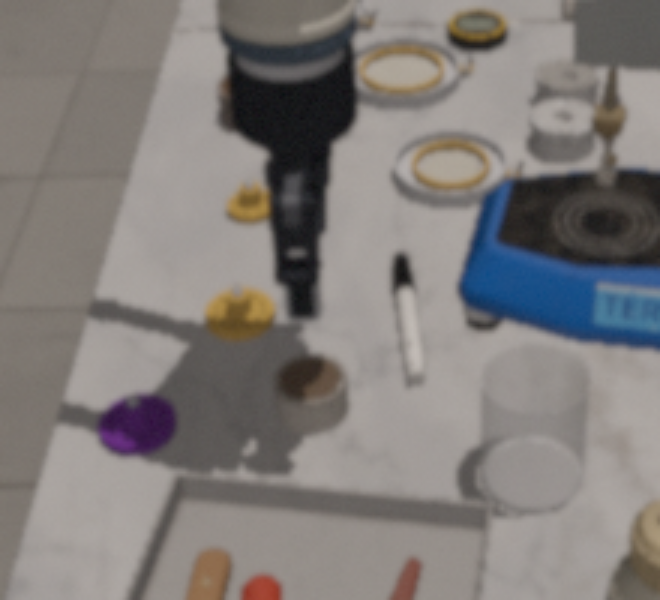

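The side view shows the open gripper above and behind the small ring (crop 312,390), clear of the pen and beaker. I'll shift −14 mm in y first, then descend.

>>> send_rows:
  steps: [0.8,0,0,0,0.007,0.0036,100,0,0,0,0,0.007,0,100,0,0,0,0,0,0,100,0,0,0,0.012,0,0,100,0,0,0,0.015,0,0,100,0,0,0,0.01,0,0,100,0,0,0,0,0,0,100,0,0,0,0,0,0,100]

```text
time_s: 2.62
ee_pos: [514.9, -190.8, 40.7]
tcp_rot: [[0.011, -0.007, -1.0], [-0.003, -1.0, 0.007], [-1.0, 0.003, -0.011]]
force: [-0.5, 1.0, 0.4]
finger_gap: 85.4
```

```bash
python3 -c "
from h import *
to(512.6,-184.6,6)"
```

```text
t 2.6167 at [ 514.9 -190.8   40.7] gap 85.4 F [-0.5  1.   0.4] turn deg [-0.41 -0.66 -0.16] shift mm [34.6 -6.3  2.7]
```

>>> send_rows:
  steps: [-0.4,-0.6,0,0,-0.005,0.0025,100,0,0,0,0,0,0,100,0,0,0,0.01,0,0,100,0,0,0,0.01,0,0,100,0,0,0,0.006,0,0,100,0,0,0,0,0,0,100,0,0,0,0,0,0,100]

```text
time_s: 3.2
ee_pos: [512.7, -185.0, 12.8]
tcp_rot: [[0.001, 0.002, -1.0], [-0.003, -1.0, -0.002], [-1.0, 0.003, -0.001]]
force: [-0.0, -1.0, 1.1]
finger_gap: 85.5
```

```bash
python3 -c "
from h import *
to(512.6,-184.6,6)"
```

```text
t 3.2 at [ 512.7 -185.    12.8] gap 85.5 F [-0.  -1.   1.1] turn deg [ 0.09 -0.05 -0.17] shift mm [ 6.8 -0.4  0.1]
```

>>> send_rows:
  steps: [0,0,0,0.006,0,0,100,0,0,0,0,0,0,100,0,0,0,0,0,0,60,0,0,0,0,0,0,20,0,0,0,0,0,0,0,0,0,0,0,0,0,0,0,0,0,0,0,0,0,0,0,0,0,0,0,0,0,0,0,0,0,0,0]

```text
time_s: 3.95
ee_pos: [513.2, -185.4, 7.1]
tcp_rot: [[0.002, 0.001, -1.0], [-0.004, -1.0, -0.001], [-1.0, 0.004, -0.002]]
force: [1.0, -0.2, 0.6]
finger_gap: 0.5
```

```bash
python3 -c "
from h import *
to(512.6,-184.6,6)"
```

```text
t 3.95 at [ 513.2 -185.4    7.1] gap 0.5 F [ 1.  -0.2  0.6] turn deg [ 0.07 -0.13 -0.21] shift mm [ 1.1 -0.8  0.6]
```

The fingers shut on nothing. I'll look.

```bash
python3 -c "
from h import *
p,d=imaging.camera('top'); cv2.imwrite('pics/t2.png',cv2.resize(p[200:380,340:540,::-1],None,fx=3,fy=3))
p,d=imaging.camera('side'); cv2.imwrite('pics/s2.png',cv2.resize(p[200:400,180:400,::-1],None,fx=3,fy=3))
"
```

```text
(no output)
```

View pics/s2.png

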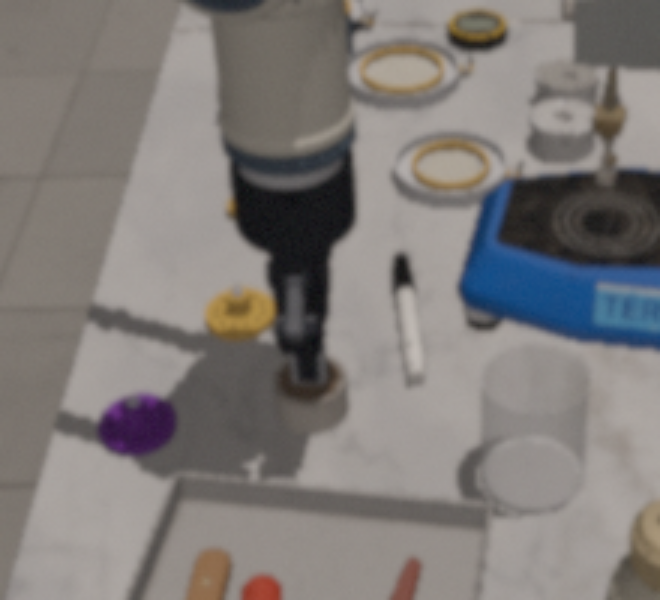

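View pics/t2.png

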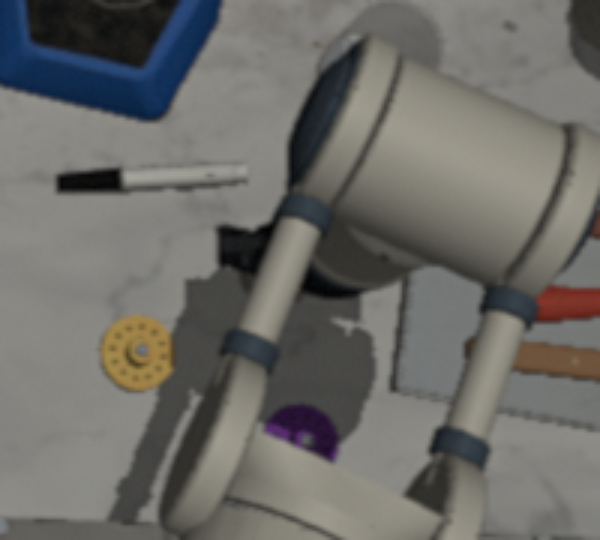

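```bash
python3 -c "
from h import *
for P in [(513,-185,7),(513,-185,28),(513,-228,20),(513,-210,10),(513,-142,20)]: print(P,((proj('side',P)-[180,200])*3).round())
p,d=imaging.camera('side')
for v in range(300,336,4): print(v,[ (dep('side',d,u,v)).tolist() for u in (280,284)])
print(np.round(robot.sense()['joints'],3),np.round(robot.sense()['finger_gap'],2))
c=p[270:350,240:320,::-1]; cv2.imwrite('pics/s3.png',cv2.resize(c,None,fx=7,fy=7,interpolation=cv2.INTER_CUBIC))
"
```

```text
(513, -185, 7) [311. 402.]
(513, -185, 28) [309. 379.]
(513, -228, 20) [306. 434.]
(513, -210, 10) [308. 425.]
(513, -142, 20) [313. 344.]
300 [[517.0, -231.0, 133.0], [522.0, -214.0, 119.0]]
304 [[517.0, -235.0, 127.0], [520.0, -203.0, 100.0]]
308 [[517.0, -243.0, 125.0], [524.0, -243.0, 125.0]]
312 [[517.0, -248.0, 120.0], [524.0, -249.0, 120.0]]
316 [[515.0, -232.0, 96.0], [522.0, -231.0, 95.0]]
320 [[510.0, -197.0, 55.0], [518.0, -201.0, 59.0]]
324 [[509.0, -199.0, 47.0], [517.0, -200.0, 48.0]]
328 [[507.0, -191.0, 29.0], [515.0, -191.0, 28.0]]
332 [[508.0, -202.0, 29.0], [516.0, -205.0, 31.0]]
[-4.070e-01 -1.000e-03  1.686e+00 -2.000e-03  1.454e+00  1.162e+00] -0.05
```

View pics/s3.png

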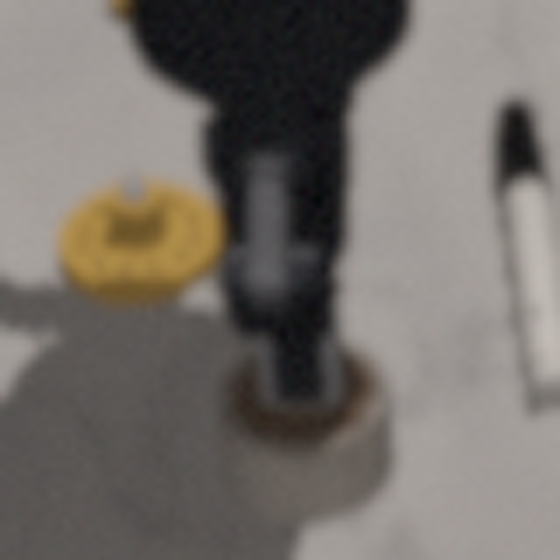

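>>> send_rows:
  steps: [0,0,0,-0.01,0,0,0,0,0,0,-0.02,0,0,0,0,0,0,-0.02,0,0,0,0,0,0,-0.02,0,0,0,0,0,0,0,0,0,0,0,0,0,0,0,0,0,0,0,0,0,0,0,0]

```text
time_s: 4.68
ee_pos: [512.5, -184.9, 82.2]
tcp_rot: [[0.002, 0.001, -1.0], [-0.003, -1.0, -0.001], [-1.0, 0.003, -0.002]]
force: [0.5, -0.3, -0.8]
finger_gap: 0.0
```

```bash
python3 -c "
from h import *
p,d=imaging.camera('side')
to(512.6,-184.6,6)
e=np.array(robot.sense()['ee_pos']); print(e,proj('side',e))
for v in range(280,322,3): print(v,[ (dep('side',d,u,v)).tolist() for u in (280,284,287)])
c=p[240:350,230:340,::-1]; cv2.imwrite('pics/s4.png',cv2.resize(c,None,fx=5,fy=5,interpolation=cv2.INTER_CUBIC))
"
```

```text
t 4.7333 at [ 512.2 -184.8   81.7] gap -0.0 F [-0.1  0.4 -0.1] turn deg [ 0.07 -0.04 -0.17] shift mm [75.7 -0.4 -0.4]
[ 512.19614221 -184.76966705   81.65262963] [280.84583646 305.41350013]
280 [[521.0, -242.0, 186.0], [524.0, -200.0, 155.0], [509.0, 3.0, 0.0]]
283 [[519.0, -230.0, 171.0], [525.0, -216.0, 160.0], [510.0, -9.0, 0.0]]
286 [[517.0, -217.0, 154.0], [522.0, -190.0, 133.0], [511.0, -22.0, 2.0]]
289 [[515.0, -200.0, 134.0], [522.0, -193.0, 128.0], [511.0, -30.0, -1.0]]
292 [[515.0, -200.0, 127.0], [521.0, -194.0, 122.0], [512.0, -42.0, 0.0]]
295 [[514.0, -199.0, 119.0], [521.0, -194.0, 115.0], [513.0, -55.0, 2.0]]
298 [[513.0, -192.0, 106.0], [506.0, -66.0, 2.0], [513.0, -63.0, -0.0]]
301 [[498.0, -74.0, 1.0], [507.0, -75.0, 1.0], [514.0, -77.0, 3.0]]
304 [[498.0, -83.0, -0.0], [507.0, -85.0, 1.0], [514.0, -88.0, 3.0]]
307 [[499.0, -94.0, 1.0], [508.0, -97.0, 3.0], [515.0, -95.0, 1.0]]
310 [[500.0, -105.0, 2.0], [509.0, -104.0, 1.0], [515.0, -104.0, 0.0]]
313 [[500.0, -113.0, 0.0], [509.0, -114.0, -0.0], [516.0, -117.0, 3.0]]
316 [[501.0, -121.0, -2.0], [510.0, -124.0, 1.0], [516.0, -126.0, 2.0]]
319 [[506.0, -164.0, 28.0], [514.0, -165.0, 29.0], [520.0, -166.0, 30.0]]
```

View pics/s4.png

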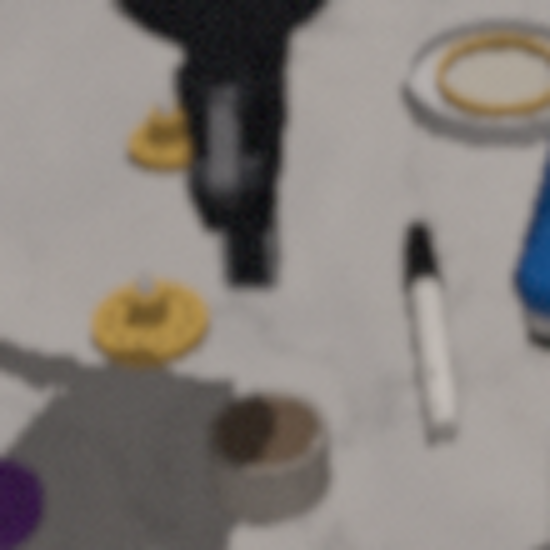

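```bash
python3 -c "
from h import *
for z in range(82,112,4): print(z,proj('side',(512.2,-184.8,z)).round(1))
p,d=imaging.camera('top')
cv2.imwrite('pics/t4.png',cv2.resize(p[200:380,340:540,::-1],None,fx=3,fy=3))
p,d=imaging.camera('side')
print(p[292:304,275:288].max(2))
from meas import *
c=comp(soil(p),285,326,18);print(fit('side',c,28))
"
```

```text
82 [280.8 305.3]
86 [280.7 303.7]
90 [280.6 302.1]
94 [280.4 300.5]
98 [280.3 298.9]
102 [280.1 297.2]
106 [280.  295.6]
110 [279.9 293.9]
[[ 71  38  27  20  25  29  29  48  70  84 115 147 165]
 [ 73  44  30  26  25  22  29  42  68  85 114 148 164]
 [ 78  45  29  22  21  32  25  44  65  87 119 149 164]
 [ 82  48  26  25  26  26  30  42  66  90 120 151 163]
 [ 88  59  42  41  38  40  41  53  74  98 126 151 164]
 [108  88  78  73  74  74  75  82  96 115 136 155 163]
 [134 120 114 114 115 115 118 121 128 139 149 158 164]
 [149 142 140 139 141 142 145 146 150 155 159 162 163]
 [152 148 147 147 151 153 155 157 159 160 161 162 163]
 [153 151 151 151 150 154 157 159 160 162 162 162 162]
 [153 155 152 152 152 154 154 156 157 158 160 161 161]
 [157 158 158 156 155 153 154 153 153 155 159 160 160]]
(array([ 512.65572795, -183.67618852]), np.float64(18.68520143130037))
```

View pics/t4.png

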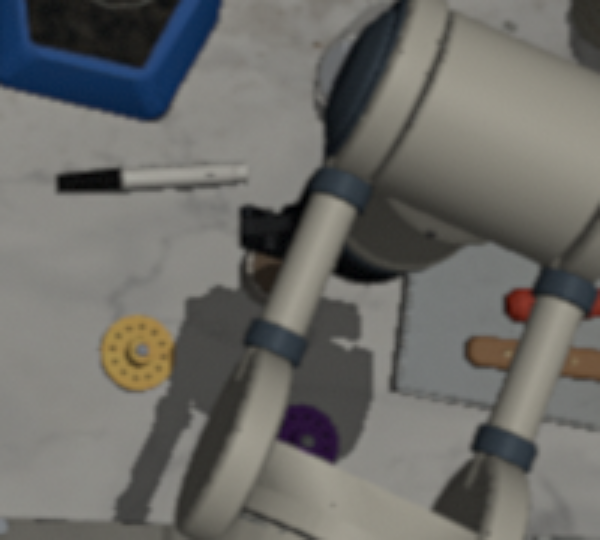

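Both the side edge at (280,297) and the depth put the real fingertips about 24 mm above the reported TCP z. The reported TCP is therefore too low along the tool, and the fingers closed above the ring without touching it. I'll correct for that: the target reported z for the small ring is about −18.

>>> send_rows:
  steps: [0,0,0,0,0,0,100,0,0,0,0,0,0,100,0,0,0,0,0,0,100,0,0,0,0.012,0,0,100,0,0,0,0.015,0,0,100,0,0,0,0.015,0,0,100,0,0,0,0.015,0,0,100,0,0,0,0,0,0,100,0,0,0,0,0,0,100]

```text
time_s: 5.58
ee_pos: [508.7, -183.4, 13.7]
tcp_rot: [[-0.008, 0.001, -1.0], [0.001, -1.0, -0.001], [-1.0, -0.001, 0.008]]
force: [-0.0, 0.4, -0.0]
finger_gap: 85.6
```

```bash
python3 -c "
from h import *
p,d=imaging.camera('side')
to(512.6,-184.6,-18)
c=p[240:350,230:340,::-1]; cv2.imwrite('pics/s5.png',cv2.resize(c,None,fx=5,fy=5,interpolation=cv2.INTER_CUBIC))
"
```

```text
t 5.6333 at [ 508.3 -183.3   13.3] gap 85.4 F [ 0.1  0.1 -0.7] turn deg [0.07 0.53 0.08] shift mm [31.3  1.4 -4.6]
```

View pics/s5.png

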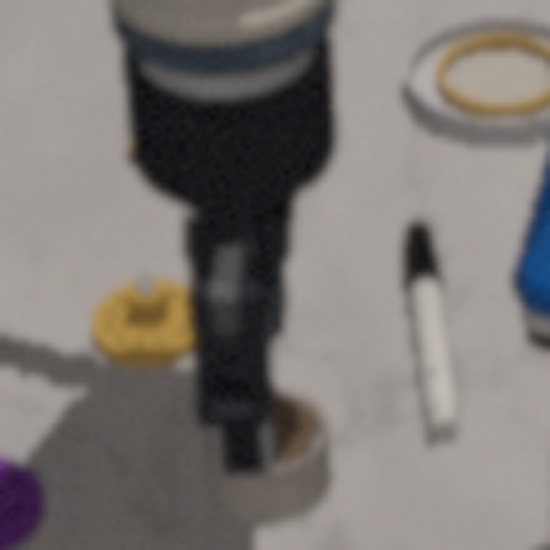

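The near open fingertip is at full-image (279,334). That is a tip height near 49 mm, which agrees with the +24 offset. Continuing down.

>>> send_rows:
  steps: [0,0.5,0,0,0.001,-0.0045,100,0,0,0,0,0,0,100,0,0,0,0.009,0,0,100,0,0,0,0.009,0,0,100,0,0,0,0.007,0,0,100,0,0,0,0.001,0,0,100,0,0,0,0,0,0,100]

```text
time_s: 6.22
ee_pos: [515.4, -185.3, -12.1]
tcp_rot: [[0.006, 0.001, -1.0], [-0.001, -1.0, -0.001], [-1.0, 0.001, -0.006]]
force: [-0.4, -0.3, 1.2]
finger_gap: 85.2
```

```bash
python3 -c "
from h import *
to(512.6,-184.6,-18)
"
```

```text
t 6.2167 at [ 515.4 -185.3  -12.1] gap 85.2 F [-0.4 -0.3  1.2] turn deg [ 0.07 -0.32 -0.05] shift mm [ 5.9 -0.7  2.8]
```

>>> send_rows:
  steps: [0,-0.2,0,0.004,0,0.0016,100,0,0,0,0,0,0,100,0,0,0,0,0,0,100,0,0,0,0,0,0,60,0,0,0,0,0,0,30,0,0,0,0,0,0,0,0,0,0,0,0,0,0,0,0,0,0,0,0,0,0,0,0,0,0,0,0,0,0,0,0,0,0,0]

```text
time_s: 7.05
ee_pos: [513.9, -185.4, -15.8]
tcp_rot: [[0.002, 0.001, -1.0], [-0.001, -1.0, -0.001], [-1.0, 0.001, -0.002]]
force: [0.3, 0.1, -0.6]
finger_gap: 46.8
```

```bash
python3 -c "
from h import *
to(512.6,-184.6,-18)
"
```

```text
t 7.05 at [ 513.9 -185.4  -15.8] gap 46.8 F [ 0.3  0.1 -0.6] turn deg [ 0.07 -0.14 -0.07] shift mm [ 2.2 -0.8  1.3]
```

Gripped at gap 46.8 mm. Lift and check.

>>> send_rows:
  steps: [0,0,0,-0.006,0,0,0,0,0,0,-0.01,0,0,0,0,0,0,-0.016,0,0,0,0,0,0,-0.018,0,0,0,0,0,0,-0.018,0,0,0,0,0,0,-0.016,0,0,0,0,0,0,-0.006,0,0,0,0,0,0,0,0,0,0,0,0,0,0,0,0,0]

```text
time_s: 7.8
ee_pos: [512.4, -184.6, 80.6]
tcp_rot: [[-0.0, 0.001, -1.0], [-0.0, -1.0, -0.001], [-1.0, 0.0, 0.0]]
force: [-0.1, 0.1, -2.1]
finger_gap: 46.5
```

```bash
python3 -c "
from h import *
p,d=imaging.camera('side')
to(514,88,75)
c=p[200:350,220:340,::-1]; cv2.imwrite('pics/s6.png',cv2.resize(c,None,fx=4,fy=4,interpolation=cv2.INTER_CUBIC))
"
```

```text
t 7.85 at [ 512.3 -184.6   80.4] gap 46.8 F [ 0.1  1.4 -1.4] turn deg [ 0.07  0.02 -0.  ] shift mm [   5.4 -272.6   -2. ]
```

View pics/s6.png

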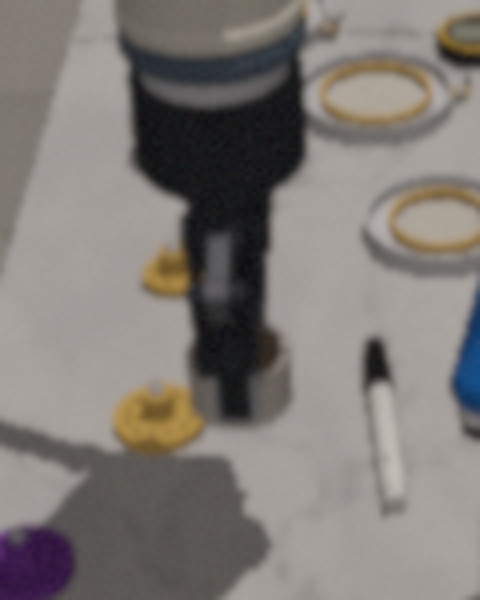

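```bash
python3 -c "
from h import *
p,d=imaging.camera('side')
for u in (273,278,283):
  print(u,[(v,p[v,u].max(),dep('side',d,u,v).tolist()) for v in range(286,310,2)])
"
```

```text
273 [(286, np.uint8(22), [509.0, -245.0, 176.0]), (288, np.uint8(23), [507.0, -234.0, 163.0]), (290, np.uint8(29), [507.0, -237.0, 161.0]), (292, np.uint8(35), [507.0, -240.0, 159.0]), (294, np.uint8(61), [507.0, -239.0, 154.0]), (296, np.uint8(85), [503.0, -215.0, 130.0]), (298, np.uint8(84), [503.0, -214.0, 125.0]), (300, np.uint8(89), [503.0, -217.0, 122.0]), (302, np.uint8(92), [502.0, -216.0, 117.0]), (304, np.uint8(94), [502.0, -217.0, 113.0]), (306, np.uint8(129), [500.0, -207.0, 100.0]), (308, np.uint8(158), [485.0, -101.0, 4.0])]
278 [(286, np.uint8(28), [517.0, -246.0, 176.0]), (288, np.uint8(25), [515.0, -232.0, 161.0]), (290, np.uint8(33), [516.0, -239.0, 163.0]), (292, np.uint8(28), [516.0, -241.0, 160.0]), (294, np.uint8(22), [515.0, -238.0, 153.0]), (296, np.uint8(28), [513.0, -221.0, 134.0]), (298, np.uint8(25), [513.0, -224.0, 132.0]), (300, np.uint8(23), [513.0, -224.0, 127.0]), (302, np.uint8(23), [512.0, -221.0, 121.0]), (304, np.uint8(51), [512.0, -222.0, 117.0]), (306, np.uint8(105), [511.0, -217.0, 108.0]), (308, np.uint8(147), [495.0, -100.0, 3.0])]
283 [(286, np.uint8(27), [523.0, -221.0, 157.0]), (288, np.uint8(25), [524.0, -233.0, 162.0]), (290, np.uint8(30), [524.0, -235.0, 159.0]), (292, np.uint8(42), [524.0, -238.0, 157.0]), (294, np.uint8(67), [524.0, -238.0, 152.0]), (296, np.uint8(79), [521.0, -215.0, 130.0]), (298, np.uint8(81), [521.0, -218.0, 127.0]), (300, np.uint8(79), [521.0, -217.0, 122.0]), (302, np.uint8(78), [520.0, -217.0, 117.0]), (304, np.uint8(85), [520.0, -215.0, 111.0]), (306, np.uint8(117), [519.0, -209.0, 101.0]), (308, np.uint8(150), [506.0, -100.0, 2.0])]
```

Held level: fingertips are about 14 mm above the ring's underside, so they will clear the 16 mm dish rim. Carry it to y=88 first, then forward.

>>> send_rows:
  steps: [0,0,0,0,-0.01,0,0,0,0,0,0,-0.02,0,0,0,0,0,0,-0.028,0,0,0,0,0,0,-0.03,0,0,0,0,0,0,-0.03,0,0,0,0,0,0,-0.03,0,0,0,0,0,0,-0.03,0,0,0,0,0,0,-0.03,0,0,0,0,0,0,-0.025,0,0,0,0,0,0,-0.015,0,0,0,0,0,0,-0.005,0,0,0,0,0,0,0,0,0]

```text
time_s: 8.9
ee_pos: [501.4, 86.5, 64.7]
tcp_rot: [[-0.027, -0.001, -1.0], [0.006, -1.0, 0.001], [-1.0, -0.006, 0.027]]
force: [0.6, -0.0, -1.9]
finger_gap: 46.9
```

```bash
python3 -c "
from h import *
to(613,88,75)
"
```

```text
t 8.9 at [501.4  86.5  64.7] gap 46.9 F [ 0.6 -0.  -1.9] turn deg [-0.05  1.53  0.35] shift mm [ -13.3   -1.6 -111.3]
```

>>> send_rows:
  steps: [0,1.2,0.2,-0.007,0,-0.01,0,0,0,0,0,0,-0.018,0,0,0,0,0,0,-0.02,0,0,0,0,0,0,-0.02,0,0,0,0,0,0,-0.018,0,0,0,0,0,0,-0.01,0,0,0,0,0,0,-0.003,0,0,0,0,0,0,0,0,0,0,0,0,0,0,0]

```text
time_s: 9.65
ee_pos: [608.0, 76.4, 71.0]
tcp_rot: [[0.0, -0.01, -1.0], [-0.003, -1.0, 0.01], [-1.0, 0.003, -0.0]]
force: [0.1, -0.0, -1.7]
finger_gap: 46.6
```

```bash
python3 -c "
from h import *
to(613,88,75)
p,d=imaging.camera('side')
c=p[170:320,260:410,::-1]; cv2.imwrite('pics/s7.png',cv2.resize(c,None,fx=4,fy=4,interpolation=cv2.INTER_CUBIC))
p,d=imaging.camera('top'); cv2.imwrite('pics/t7.png',p[:,:,::-1])
"
```

```text
t 9.65 at [608.   76.4  71. ] gap 46.6 F [ 0.1 -0.  -1.7] turn deg [-0.6  -0.02 -0.18] shift mm [ -4.  -11.7  -4.8]
```

View pics/s7.png

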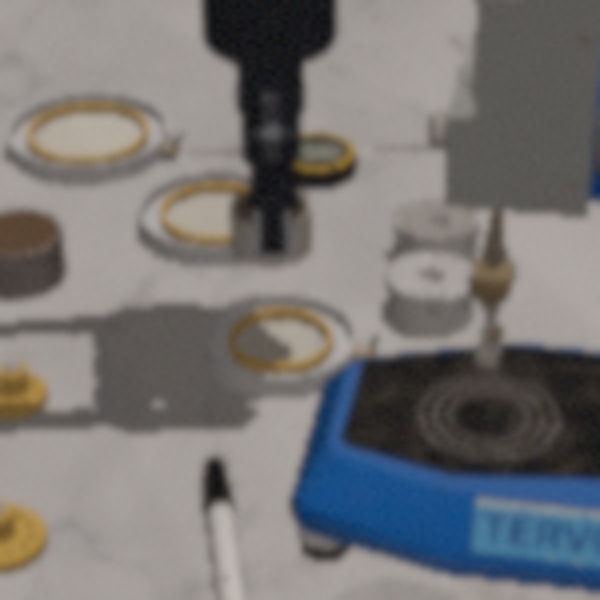

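View pics/t7.png

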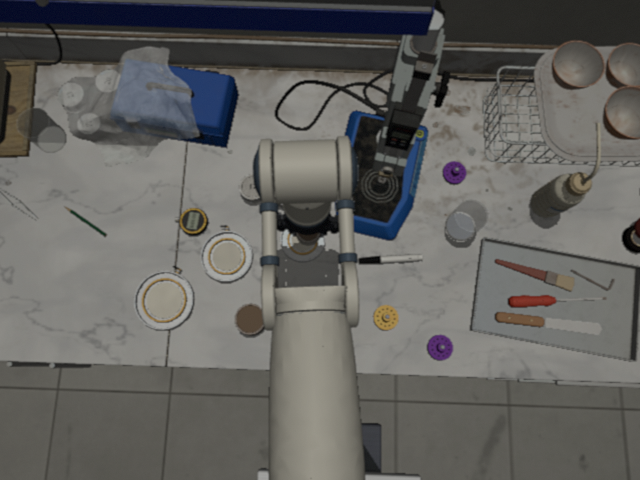

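The side view shows the ring held over the small cell (collar at about (330,255) full), and the wrist is clear of the microscope. Correct xy and lower.

>>> send_rows:
  steps: [-0.5,0,0,0,-0.006,-0.003,0,0,0,0,0,-0.002,0,0,0,0,0,0,0,0,0,0,0,0,0.008,0,0,0,0,0,0,0.01,0,0,0,0,0,0,0.01,0,0,0,0,0,0,0.008,0,0,0,0,0,0,0,0,0,0,0,0,0,0,0,0,0]

```text
time_s: 10.5
ee_pos: [608.4, 86.1, 30.7]
tcp_rot: [[-0.001, 0.001, -1.0], [-0.003, -1.0, -0.001], [-1.0, 0.003, 0.001]]
force: [-0.3, 0.3, -1.0]
finger_gap: 46.8
```

```bash
python3 -c "
from h import *
to(613,88,-7.8)
"
```

```text
t 10.5 at [608.4  86.1  30.7] gap 46.8 F [-0.3  0.3 -1. ] turn deg [ 0.07  0.06 -0.18] shift mm [38.5 -2.  -4.6]
```

>>> send_rows:
  steps: [0,0,0,0,-0.0015,-0.0035,0,0,0,0,0,0,0,0,0,0,0,0.006,0,0,0,0,0,0,0.007,0,0,0,0,0,0,0.005,0,0,0,0,0,0,0,0,0,0,0,0,0,0,0,0,0]

```text
time_s: 11.08
ee_pos: [612.8, 87.5, 11.0]
tcp_rot: [[-0.0, 0.001, -1.0], [-0.003, -1.0, -0.001], [-1.0, 0.003, 0.0]]
force: [0.1, -0.4, -1.6]
finger_gap: 46.7
```

```bash
python3 -c "
from h import *
to(613,88,-7.8)
p,d=imaging.camera('side')
c=p[200:300,280:380,::-1]; cv2.imwrite('pics/s8.png',cv2.resize(c,None,fx=6,fy=6,interpolation=cv2.INTER_CUBIC))
"
```

```text
t 11.0833 at [612.8  87.5  11. ] gap 46.7 F [ 0.1 -0.4 -1.6] turn deg [ 0.06  0.02 -0.18] shift mm [18.8 -0.5 -0.3]
```

View pics/s8.png

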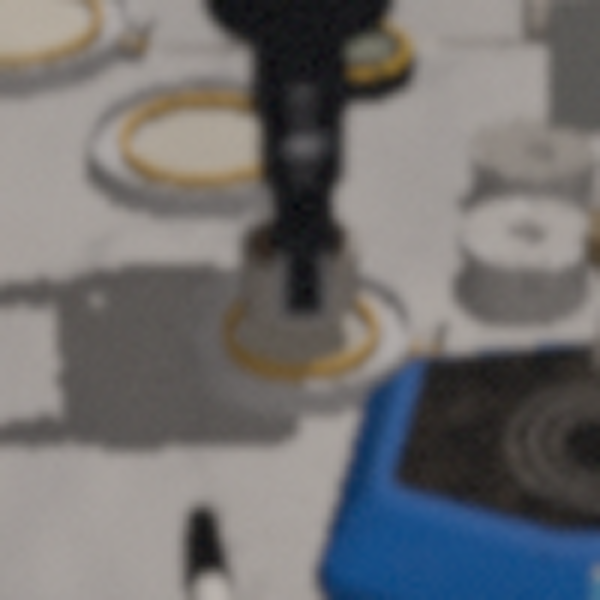

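The ring (crop u 240–360) is centred over the collar (225–380) to about 1 mm. Lower gently.

>>> send_rows:
  steps: [0,0,0,0.004,0,0,0,0,0,0,0.004,0,0,0,0,0,0,0.003,0,0,0,0,0,0,0.002,0,0,0,0,0,0,0.001,0,0,0,0,0,0,0.0005,0,0,0,0,0,0,0,0,0,0]

```text
time_s: 11.72
ee_pos: [612.8, 87.4, -4.6]
tcp_rot: [[0.0, 0.001, -1.0], [-0.003, -1.0, -0.001], [-1.0, 0.003, -0.0]]
force: [-0.0, 0.4, -1.6]
finger_gap: 46.6
```

```bash
python3 -c "
from h import *
to(613,88,-7.8)
"
```

```text
t 11.7167 at [612.8  87.4  -4.6] gap 46.6 F [-0.   0.4 -1.6] turn deg [ 0.05 -0.   -0.18] shift mm [ 3.2 -0.6 -0.2]
```

>>> send_rows:
  steps: [0,0,0,0.0015,0,0,0,0,0,0,0.0015,0,0,0,0,0,0,0.001,0,0,0,0,0,0,0.0005,0,0,0,0,0,0,0,0,0,0]

```text
time_s: 12.13
ee_pos: [613.5, 87.5, -7.7]
tcp_rot: [[0.002, 0.001, -1.0], [-0.003, -1.0, -0.001], [-1.0, 0.003, -0.002]]
force: [-0.0, -0.3, -2.0]
finger_gap: 46.7
```

```bash
python3 -c "
from h import *
to(613,88,-7.8)
"
```

```text
t 12.1333 at [613.5  87.5  -7.7] gap 46.7 F [-0.  -0.3 -2. ] turn deg [ 0.05 -0.11 -0.17] shift mm [ 0.1 -0.5  0.5]
```

>>> send_rows:
  steps: [0,0,0,0.001,0,0,0,0,0,0,0.001,0,0,0,0,0,0,0,0,0,0]

```text
time_s: 12.38
ee_pos: [613.9, 87.6, -7.6]
tcp_rot: [[0.003, 0.001, -1.0], [-0.003, -1.0, -0.001], [-1.0, 0.003, -0.003]]
force: [0.6, -0.3, -1.2]
finger_gap: 47.0
```

>>> send_rows:
  steps: [0,0,0,0.0015,0,0,0,0,0,0,0.0015,0,0,0,0,0,0,0.0015,0,0,0]

```text
time_s: 12.63
ee_pos: [614.6, 87.6, -7.8]
tcp_rot: [[0.006, 0.001, -1.0], [-0.003, -1.0, -0.001], [-1.0, 0.003, -0.006]]
force: [-4.6, -0.9, 6.9]
finger_gap: 46.8
```

Contact came at reported z −7.8, exactly 8 mm above the pick height, so the ring is on the stone. Release and rise.

>>> send_rows:
  steps: [0,0,0,0,0,0,60,0,0,0,0,0,0,80,0,0,0,0,0,0,100,0,0,0,0,0,0,100,0,0,0,-0.01,0,0,100,0,0,0,-0.02,0,0,100,0,0,0,-0.025,0,0,100,0,0,0,-0.02,0,0,100,0,0,0,-0.01,0,0,100,0,0,0,0,0,0,100]

```text
time_s: 13.47
ee_pos: [613.5, 87.8, 80.3]
tcp_rot: [[0.003, 0.001, -1.0], [-0.003, -1.0, -0.001], [-1.0, 0.003, -0.003]]
force: [0.0, -0.0, -0.4]
finger_gap: 85.5
```

```bash
python3 -c "
from h import *
to(439.4,187,75)
p,d=imaging.camera('side')
c=p[200:300,280:380,::-1]; cv2.imwrite('pics/s9.png',cv2.resize(c,None,fx=6,fy=6,interpolation=cv2.INTER_CUBIC))
"
```

```text
t 13.4667 at [613.5  87.8  80.3] gap 85.5 F [ 0.  -0.  -0.4] turn deg [ 0.06 -0.2  -0.16] shift mm [  4.4 -99.4 174. ]
```

View pics/s9.png

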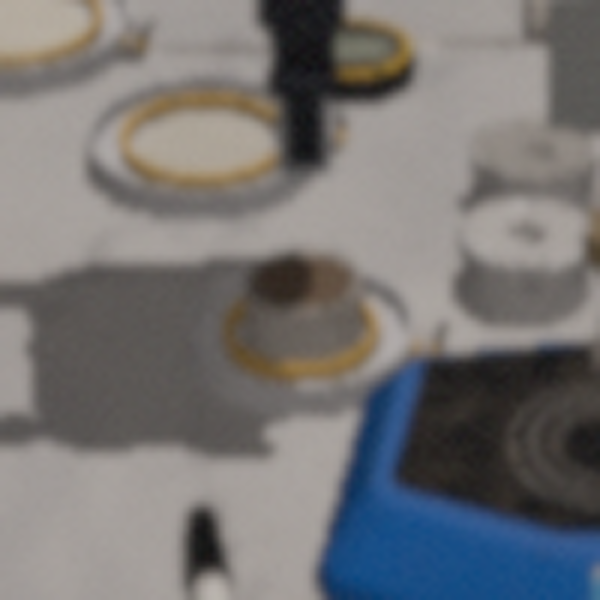

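The small ring sits upright inside the collar. Next, the large ring.

>>> send_rows:
  steps: [0,0,0,0,-0.006,0.01,100,0,0,0,0,-0.012,0.02,100,0,0,0,0,-0.016,0.027,100,0,0,0,0,-0.016,0.027,100,0,0,0,0,-0.016,0.027,100,0,0,0,0,-0.014,0.025,100,0,0,0,0,-0.009,0.016,100,0,0,0,0,-0.004,0.008,100,0,0,0,0,0,0,100,0,0,0,0,0,0,100]

```text
time_s: 14.35
ee_pos: [442.0, 181.4, 64.3]
tcp_rot: [[-0.013, -0.001, -1.0], [-0.007, -1.0, 0.001], [-1.0, 0.008, 0.013]]
force: [-0.4, 0.4, 0.4]
finger_gap: 85.5
```

```bash
python3 -c "
from h import *
to(439.4,187,-18)
"
```

```text
t 14.35 at [442.  181.4  64.3] gap 85.5 F [-0.4  0.4  0.4] turn deg [-0.08  0.76 -0.43] shift mm [82.3 -6.2  1.5]
```

>>> send_rows:
  steps: [0,0.6,-0.4,0,-0.004,0.001,100,0,0,0,0,0,0,100,0,0,0,0.008,0,0,100,0,0,0,0.01,0,0,100,0,0,0,0.01,0,0,100,0,0,0,0.004,0,0,100,0,0,0,0,0,0,100,0,0,0,0,0,0,100]

```text
time_s: 15.02
ee_pos: [443.6, 182.7, 26.1]
tcp_rot: [[-0.005, -0.006, -1.0], [-0.002, -1.0, 0.006], [-1.0, 0.002, 0.005]]
force: [-0.3, 0.4, -0.0]
finger_gap: 85.6
```

```bash
python3 -c "
from h import *
to(439.4,187,-18)
"
```

```text
t 15.0167 at [443.6 182.7  26.1] gap 85.6 F [-0.3  0.4 -0. ] turn deg [-0.37  0.26 -0.12] shift mm [44.1 -4.4  4. ]
```

Open fingertips are at about 63 mm, still well above the ring. Correct, then descend.

>>> send_rows:
  steps: [-0.3,0.2,0,0,-0.0035,0.0035,100,0,0,0,0,0,0,100,0,0,0,0,0,0,100]

```text
time_s: 15.27
ee_pos: [439.8, 186.4, 26.1]
tcp_rot: [[-0.001, -0.001, -1.0], [-0.002, -1.0, 0.001], [-1.0, 0.002, 0.001]]
force: [0.5, -0.4, -0.3]
finger_gap: 85.4
```

```bash
python3 -c "
from h import *
to(439.4,187,-18)
p,d=imaging.camera('side')
c=p[160:260,210:310,::-1]; cv2.imwrite('pics/s10.png',cv2.resize(c,None,fx=6,fy=6,interpolation=cv2.INTER_CUBIC))
"
```

```text
t 15.2667 at [439.8 186.4  26.1] gap 85.4 F [ 0.5 -0.4 -0.3] turn deg [-0.06  0.07 -0.12] shift mm [44.1 -0.7  0.4]
```

View pics/s10.png

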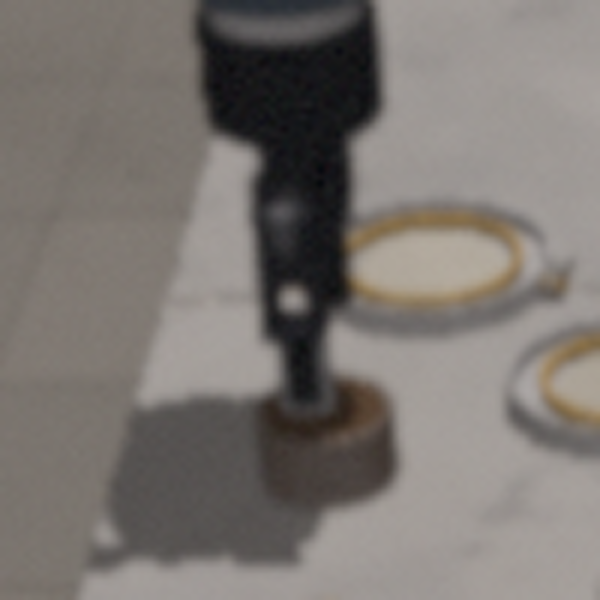

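```bash
python3 -c "
from h import *
print([((proj('side',P)-[210,160])*6).round() for P in [(439.8,143,62),(439.8,140,62),(439.4,187,35),(439.4,187,0)]])
"
```

```text
[array([307., 407.]), array([306., 410.]), array([321., 408.]), array([328., 475.])]
```

>>> send_rows:
  steps: [0,0,0,0.008,0,0,100,0,0,0,0.01,0,0,100,0,0,0,0.01,0,0,100,0,0,0,0.007,0,0,100,0,0,0,0.002,0,0,100,0,0,0,0,0,0,100,0,0,0,0,0,0,100]

```text
time_s: 15.9
ee_pos: [439.4, 186.5, -15.2]
tcp_rot: [[-0.001, -0.0, -1.0], [-0.002, -1.0, 0.0], [-1.0, 0.002, 0.001]]
force: [0.1, 0.1, 0.0]
finger_gap: 85.4
```

```bash
python3 -c "
from h import *
to(439.4,187,-18)
"
```

```text
t 15.9 at [439.4 186.5 -15.2] gap 85.4 F [0.1 0.1 0. ] turn deg [-0.03  0.07 -0.12] shift mm [ 2.8 -0.6  0. ]
```

>>> send_rows:
  steps: [0,0,0,0.002,0,0,100,0,0,0,0,0,0,75,0,0,0,0,0,0,50,0,0,0,0,0,0,20,0,0,0,0,0,0,0,0,0,0,0,0,0,0,0,0,0,0,0,0,0,0,0,0,0,0,0,0]

```text
time_s: 16.57
ee_pos: [440.1, 186.6, -16.4]
tcp_rot: [[0.0, -0.001, -1.0], [-0.002, -1.0, 0.001], [-1.0, 0.002, -0.0]]
force: [0.6, 0.4, -1.1]
finger_gap: 59.8
```

>>> send_rows:
  steps: [0,0,0,-0.006,0,0,0,0,0,0,-0.01,0,0,0,0,0,0,-0.014,0,0,0,0,0,0,-0.014,0,0,0,0,0,0,-0.012,0,0,0,0,0,0,-0.006,0,0,0,0,0,0,0,0,0,0,0,0,0,0,0,0,0]

```text
time_s: 17.23
ee_pos: [438.0, 185.9, 49.0]
tcp_rot: [[-0.005, -0.001, -1.0], [-0.004, -1.0, 0.001], [-1.0, 0.004, 0.005]]
force: [0.1, -0.1, -3.7]
finger_gap: 59.9
```

```bash
python3 -c "
from h import *
to(571,247,50)
p,d=imaging.camera('side')
c=p[160:260,210:310,::-1]; cv2.imwrite('pics/s11.png',cv2.resize(c,None,fx=6,fy=6,interpolation=cv2.INTER_CUBIC))
"
```

```text
t 17.2333 at [438.  185.9  49. ] gap 59.9 F [ 0.1 -0.1 -3.7] turn deg [-0.04  0.28 -0.2 ] shift mm [  -1.8  -61.1 -133. ]
```

View pics/s11.png

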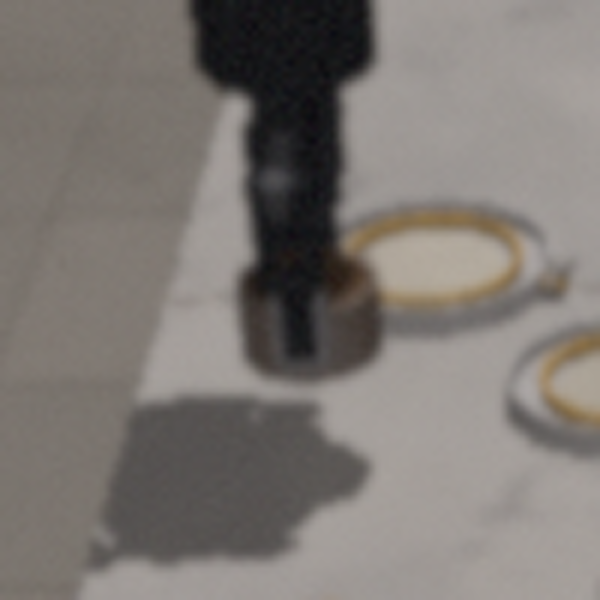

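Large ring held at gap 59.9 mm and level. Carry it to the middle cell.

>>> send_rows:
  steps: [0,0.2,0,-0.005,-0.005,-0.01,0,0,0,0,-0.003,-0.009,-0.018,0,0,0,0,-0.003,-0.01,-0.022,0,0,0,0,0,-0.01,-0.022,0,0,0,0,0,-0.01,-0.022,0,0,0,0,0,-0.008,-0.018,0,0,0,0,0,-0.004,-0.01,0,0,0,0,0,0,0,0,0,0,0,0,0,0,0,0,0,0,0,0,0,0]

```text
time_s: 18.12
ee_pos: [559.5, 242.2, 46.8]
tcp_rot: [[-0.018, -0.001, -1.0], [-0.01, -1.0, 0.001], [-1.0, 0.01, 0.018]]
force: [0.7, -0.1, -2.5]
finger_gap: 60.2
```

```bash
python3 -c "
from h import *
to(570.5,247,-8.4)
"
```

```text
t 18.1167 at [559.5 242.2  46.8] gap 60.2 F [ 0.7 -0.1 -2.5] turn deg [-0.04  1.06 -0.57] shift mm [ 55.   -5.3 -12.1]
```

>>> send_rows:
  steps: [0,0.9,-0.5,0,-0.003,-0.006,0,0,0,0,0,-0.001,-0.003,0,0,0,0,0.004,0,0,0,0,0,0,0.006,0,0,0,0,0,0,0.006,0,0,0,0,0,0,0.004,0,0,0,0,0,0,0,0,0,0,0,0,0,0,0,0,0]

```text
time_s: 18.78
ee_pos: [566.1, 245.2, 23.8]
tcp_rot: [[-0.003, -0.001, -1.0], [-0.001, -1.0, 0.001], [-1.0, 0.001, 0.003]]
force: [0.2, 0.6, -4.1]
finger_gap: 60.1
```

```bash
python3 -c "
from h import *
to(570.5,247,-8.4)
"
```

```text
t 18.7833 at [566.1 245.2  23.8] gap 60.1 F [ 0.2  0.6 -4.1] turn deg [-0.05  0.19 -0.07] shift mm [32.2 -1.8 -4.5]
```

>>> send_rows:
  steps: [0,0.1,0,0,-0.0015,-0.0035,0,0,0,0,0,0,0,0,0,0,0,0.004,0,0,0,0,0,0,0.004,0,0,0,0,0,0,0.003,0,0,0,0,0,0,0,0,0,0,0,0,0,0,0,0,0]

```text
time_s: 19.37
ee_pos: [570.3, 247.1, 12.0]
tcp_rot: [[-0.001, -0.001, -1.0], [-0.001, -1.0, 0.001], [-1.0, 0.001, 0.001]]
force: [1.1, 0.3, -4.1]
finger_gap: 59.8
```

```bash
python3 -c "
from h import *
to(570.5,247,-8.4)
p,d=imaging.camera('side')
c=p[160:260,260:360,::-1]; cv2.imwrite('pics/s12.png',cv2.resize(c,None,fx=6,fy=6,interpolation=cv2.INTER_CUBIC))
"
```

```text
t 19.3667 at [570.3 247.1  12. ] gap 59.8 F [ 1.1  0.3 -4.1] turn deg [-0.05  0.05 -0.06] shift mm [20.4  0.  -0.2]
```

View pics/s12.png

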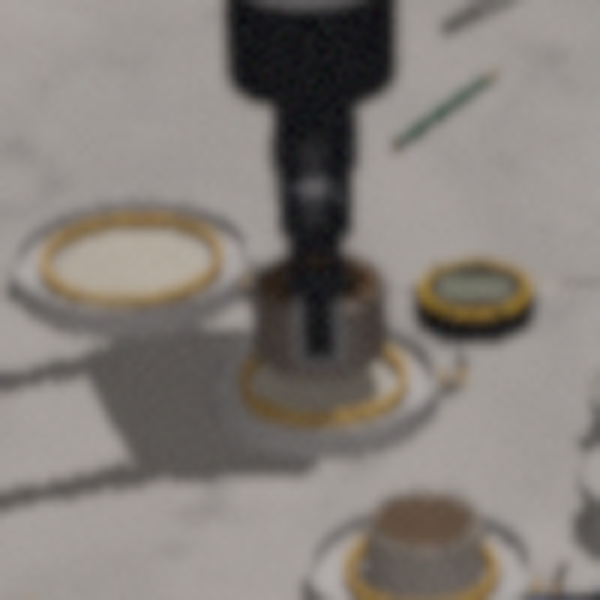

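The ring (crop u 257–385) is about 1.5 mm short of the collar centre (243–407) in x. Nudge +1 mm and lower.

>>> send_rows:
  steps: [0,0,0,0.003,0,-0.0008,0,0,0,0,0.004,0,0,0,0,0,0,0.004,0,0,0,0,0,0,0.003,0,0,0,0,0,0,0.001,0,0,0,0,0,0,0.0005,0,0,0,0,0,0,0,0,0,0]

```text
time_s: 20.0
ee_pos: [571.0, 246.9, -5.5]
tcp_rot: [[-0.001, -0.001, -1.0], [-0.001, -1.0, 0.001], [-1.0, 0.001, 0.001]]
force: [0.4, 0.5, -3.9]
finger_gap: 60.0
```

```bash
python3 -c "
from h import *
to(571.5,247,-8.4)
"
```

```text
t 20.0 at [571.  246.9  -5.5] gap 60.0 F [ 0.4  0.5 -3.9] turn deg [-0.05  0.07 -0.07] shift mm [ 2.9 -0.1 -0.5]
```

>>> send_rows:
  steps: [0,0,0,0.0015,0,0,0,0,0,0,0.0015,0,0,0,0,0,0,0.001,0,0,0,0,0,0,0.001,0,0,0,0,0,0,0.001,0,0,0]

```text
time_s: 20.42
ee_pos: [571.8, 247.2, -8.4]
tcp_rot: [[0.001, -0.001, -1.0], [-0.001, -1.0, 0.001], [-1.0, 0.001, -0.001]]
force: [-2.3, -1.7, 2.5]
finger_gap: 60.1
```

Contact at −8.4, as expected. Release and rise.

>>> send_rows:
  steps: [0,0,0,0,0,0,75,0,0,0,0,0,0,90,0,0,0,0,0,0,100,0,0,0,0,0,0,100,0,0,0,-0.01,0,0,100,0,0,0,-0.02,0,0,100,0,0,0,-0.025,0,0,100,0,0,0,-0.025,0,0,100,0,0,0,-0.01,0,0,100,0,0,0,0,0,0,100]

```text
time_s: 21.25
ee_pos: [572.5, 247.6, 87.7]
tcp_rot: [[0.004, -0.001, -1.0], [0.001, -1.0, 0.001], [-1.0, -0.001, -0.004]]
force: [0.5, -0.2, 0.5]
finger_gap: 85.3
```

```bash
python3 -c "
from h import *
to(449.8,44.5,75)
p,d=imaging.camera('side')
c=p[160:280,260:380,::-1]; cv2.imwrite('pics/s13.png',cv2.resize(c,None,fx=5,fy=5,interpolation=cv2.INTER_CUBIC))
from meas import *
for z,(u,v),r in ((43,(314,210),14),(36,(331,249),14)):
  c=comp(soil(p),u,v,r);print(fit('side',c,z),cv2.contourArea(c))
"
```

```text
t 21.25 at [572.5 247.6  87.7] gap 85.3 F [ 0.5 -0.2  0.5] turn deg [-0.05 -0.25  0.05] shift mm [ 11.9 203.2 122.5]
(array([572.14480178, 246.58909384]), np.float64(26.17141243637162)) 121.0
(array([613.37534103,  89.07155194]), np.float64(17.371515013043414)) 73.0
```

View pics/s13.png

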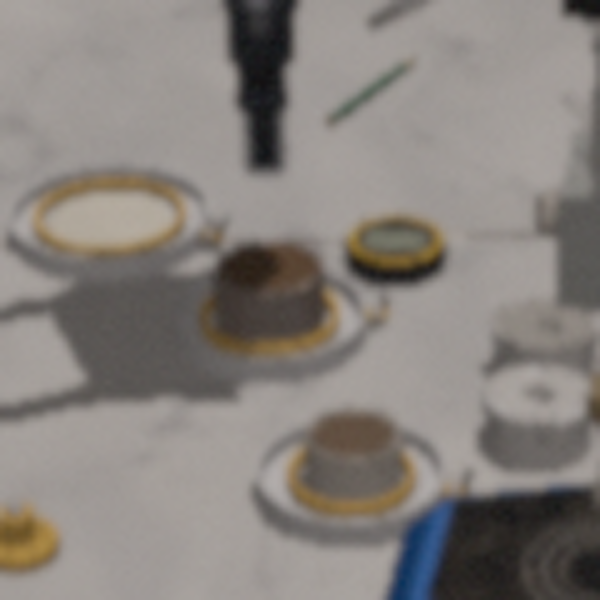

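Both rings are upright in their collars: large centre about (572,247), small about (613,88). Next, the small cap.

>>> send_rows:
  steps: [0,0,0,0,0.012,0.007,100,0,0,0,0,0.02,0.012,100,0,0,0,0,0.026,0.016,100,0,0,0,0,0.028,0.017,100,0,0,0,0,0.028,0.017,100,0,0,0,0,0.028,0.017,100,0,0,0,0,0.026,0.015,100,0,0,0,0,0.016,0.01,100,0,0,0,0,0.007,0.004,100,0,0,0,0,0,0,100,0,0,0,0,0,0,100]

```text
time_s: 22.22
ee_pos: [446.1, 49.7, 68.7]
tcp_rot: [[-0.015, 0.001, -1.0], [-0.001, -1.0, -0.001], [-1.0, 0.001, 0.015]]
force: [0.1, 0.6, 0.6]
finger_gap: 85.3
```

```bash
python3 -c "
from h import *
to(449.8,44.5,-13)
"
```

```text
t 22.2167 at [446.1  49.7  68.7] gap 85.3 F [0.1 0.6 0.6] turn deg [ 0.07  0.88 -0.08] shift mm [81.6  5.1 -5. ]
```

>>> send_rows:
  steps: [0,0.7,0,0,0.004,-0.003,100,0,0,0,0,0,0,100,0,0,0,0.008,0,0,100,0,0,0,0.012,0,0,100,0,0,0,0.012,0,0,100,0,0,0,0.008,0,0,100,0,0,0,0,0,0,100,0,0,0,0,0,0,100]

```text
time_s: 22.88
ee_pos: [450.0, 49.4, 21.3]
tcp_rot: [[-0.006, 0.007, -1.0], [-0.0, -1.0, -0.007], [-1.0, -0.0, 0.006]]
force: [0.2, 0.2, 0.2]
finger_gap: 85.4
```

```bash
python3 -c "
from h import *
to(449.8,44.5,-13)
p,d=imaging.camera('side')
c=p[210:310,210:310,::-1]; cv2.imwrite('pics/s14.png',cv2.resize(c,None,fx=6,fy=6,interpolation=cv2.INTER_CUBIC))
"
```

```text
t 22.8833 at [450.   49.4  21.3] gap 85.4 F [0.2 0.2 0.2] turn deg [ 0.38  0.34 -0.  ] shift mm [34.3  4.9  0. ]
```

View pics/s14.png

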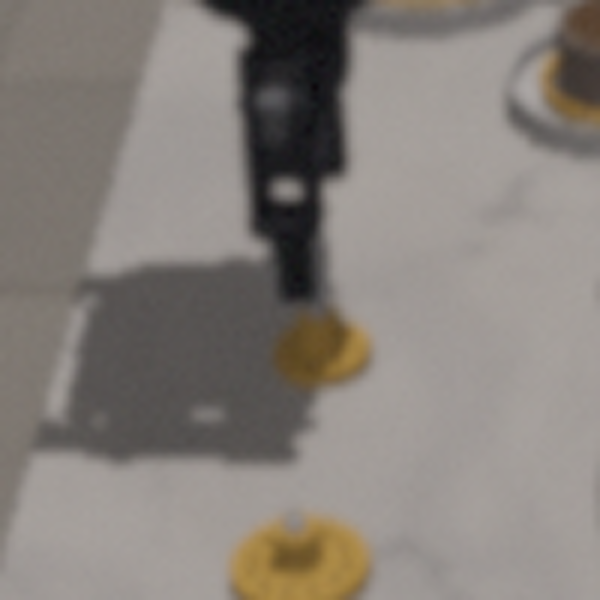

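```bash
python3 -c "
from h import *
print([((proj('side',P)-[210,210])*6).round() for P in [(450,3,58),(449.8,44.5,8),(449.8,44.5,24)]])
"
```

```text
[array([298., 303.]), array([319., 345.]), array([316., 313.])]
```

>>> send_rows:
  steps: [0.3,0.3,0,0,0.0035,0,100,0,0,0,0,0,0,100,0,0,0,0.008,0,0,100,0,0,0,0.008,0,0,100,0,0,0,0.003,0,0,100,0,0,0,0,0,0,100,0,0,0,0,0,0,100]

```text
time_s: 23.52
ee_pos: [450.9, 45.2, 1.8]
tcp_rot: [[0.002, 0.0, -1.0], [-0.0, -1.0, -0.0], [-1.0, 0.0, -0.002]]
force: [0.6, 0.3, -0.2]
finger_gap: 85.2
```

```bash
python3 -c "
from h import *
to(449.8,44.5,-13)
"
```

```text
t 23.5167 at [450.9  45.2   1.8] gap 85.2 F [ 0.6  0.3 -0.2] turn deg [ 0.02 -0.14 -0.  ] shift mm [14.8  0.7  1.1]
```

>>> send_rows:
  steps: [0,0,0,0.005,0,0,100,0,0,0,0.005,0,0,100,0,0,0,0.002,0,0,100,0,0,0,0,0,0,70,0,0,0,0,0,0,50,0,0,0,0,0,0,40,0,0,0,0,0,0,40]

```text
time_s: 24.1
ee_pos: [451.0, 45.3, -11.5]
tcp_rot: [[0.002, 0.0, -1.0], [0.0, -1.0, -0.0], [-1.0, -0.0, -0.002]]
force: [-0.2, -0.6, 0.3]
finger_gap: 38.7
```

```bash
python3 -c "
from h import *
to(449.8,44.5,-13)
p,d=imaging.camera('side')
c=p[230:290,230:290,::-1]; cv2.imwrite('pics/s15.png',cv2.resize(c,None,fx=9,fy=9,interpolation=cv2.INTER_CUBIC))
"
```

```text
t 24.1 at [451.   45.3 -11.5] gap 38.7 F [-0.2 -0.6  0.3] turn deg [ 0.03 -0.14  0.  ] shift mm [1.5 0.8 1.2]
```

View pics/s15.png

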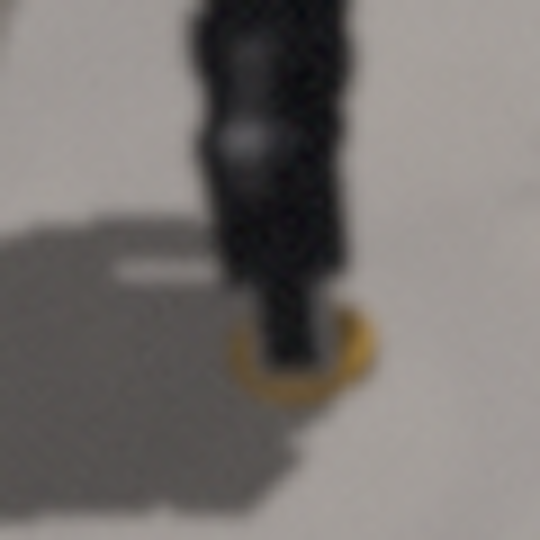

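The fingers straddle the boss, with tips above the plate. Close.

>>> send_rows:
  steps: [0,0,0,0,0,0,20,0,0,0,0,0,0,0,0,0,0,0,0,0,0,0,0,0,0,0,0,0,0,0,0,0,0,0,0,0,0,0,0,0,0,0]

```text
time_s: 24.65
ee_pos: [451.3, 45.4, -10.9]
tcp_rot: [[0.003, 0.0, -1.0], [0.0, -1.0, -0.0], [-1.0, -0.0, -0.003]]
force: [0.8, -0.1, 0.5]
finger_gap: 15.3
```

>>> send_rows:
  steps: [0,0,0,-0.006,0,0,0,0,0,0,-0.012,0,0,0,0,0,0,-0.018,0,0,0,0,0,0,-0.02,0,0,0,0,0,0,-0.02,0,0,0,0,0,0,-0.02,0,0,0,0,0,0,-0.01,0,0,0,0,0,0,0,0,0,0,0,0,0,0,0,0,0]

```text
time_s: 25.4
ee_pos: [450.0, 45.3, 104.6]
tcp_rot: [[0.003, 0.0, -1.0], [0.0, -1.0, -0.0], [-1.0, -0.0, -0.003]]
force: [-0.9, 0.2, -1.3]
finger_gap: 14.8
```

```bash
python3 -c "
from h import *
to(613,88.3,90)
p,d=imaging.camera('side')
c=p[200:290,220:310,::-1]; cv2.imwrite('pics/s16.png',cv2.resize(c,None,fx=6,fy=6,interpolation=cv2.INTER_CUBIC))
"
```

```text
t 25.4 at [450.   45.3 104.6] gap 14.8 F [-0.9  0.2 -1.3] turn deg [ 0.02 -0.19  0.  ] shift mm [  15.1  -42.9 -163. ]
```

View pics/s16.png

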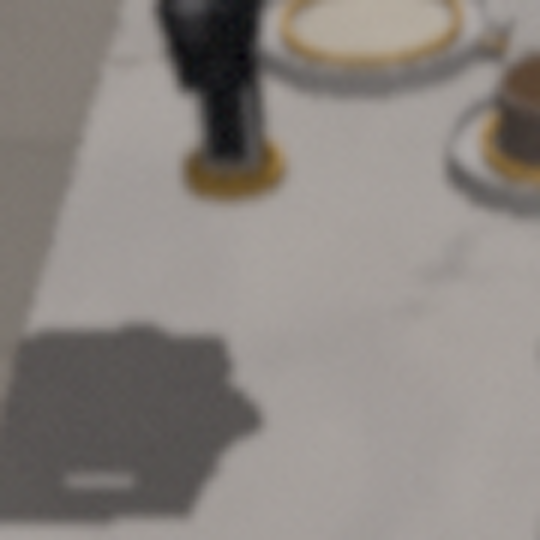

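Small cap held level. Carry it to the small cell.

>>> send_rows:
  steps: [0,0,0,0,-0.003,-0.01,0,0,0,0,0,-0.005,-0.02,0,0,0,0,0,-0.007,-0.026,0,0,0,0,0,-0.007,-0.027,0,0,0,0,0,-0.007,-0.027,0,0,0,0,0,-0.007,-0.025,0,0,0,0,0,-0.005,-0.016,0,0,0,0,0,-0.002,-0.008,0,0,0,0,0,0,0,0,0,0,0,0,0,0,0]

```text
time_s: 26.28
ee_pos: [608.8, 89.7, 85.6]
tcp_rot: [[-0.021, -0.0, -1.0], [-0.002, -1.0, 0.0], [-1.0, 0.002, 0.021]]
force: [-0.3, -0.1, -1.5]
finger_gap: 15.1
```

```bash
python3 -c "
from h import *
to(613.5,88.3,25)
"
```

```text
t 26.2833 at [608.8  89.7  85.6] gap 15.1 F [-0.3 -0.1 -1.5] turn deg [-0.01  1.2  -0.12] shift mm [60.5  1.3 -6. ]
```

>>> send_rows:
  steps: [0,1,0,0,0.001,-0.004,0,0,0,0,0,0,0,0,0,0,0,0.008,0,0,0,0,0,0,0.01,0,0,0,0,0,0,0.01,0,0,0,0,0,0,0.006,0,0,0,0,0,0,0,0,0,0,0,0,0,0,0,0,0]

```text
time_s: 26.95
ee_pos: [608.5, 87.3, 45.2]
tcp_rot: [[-0.007, -0.001, -1.0], [-0.003, -1.0, 0.001], [-1.0, 0.003, 0.007]]
force: [0.5, -0.2, -1.3]
finger_gap: 15.2
```

```bash
python3 -c "
from h import *
to(613.5,88.3,25)
"
```

```text
t 26.95 at [608.5  87.3  45.2] gap 15.2 F [ 0.5 -0.2 -1.3] turn deg [-0.06  0.39 -0.17] shift mm [20.2 -1.1 -5.2]
```

>>> send_rows:
  steps: [0,0.3,0,0,-0.0008,-0.004,0,0,0,0,0,0,0,0,0,0,0,0.003,0,0,0,0,0,0,0.004,0,0,0,0,0,0,0.002,0,0,0,0,0,0,0,0,0,0,0,0,0,0,0,0,0]

```text
time_s: 27.53
ee_pos: [613.8, 88.3, 36.5]
tcp_rot: [[0.001, -0.001, -1.0], [-0.003, -1.0, 0.001], [-1.0, 0.003, -0.001]]
force: [-0.9, 0.4, -1.2]
finger_gap: 14.6
```

```bash
python3 -c "
from h import *
to(613.5,88.3,25)
p,d=imaging.camera('side')
c=p[200:290,290:380,::-1]; cv2.imwrite('pics/s17.png',cv2.resize(c,None,fx=6,fy=6,interpolation=cv2.INTER_CUBIC))
"
```

```text
t 27.5333 at [613.8  88.3  36.5] gap 14.6 F [-0.9  0.4 -1.2] turn deg [-0.05 -0.06 -0.15] shift mm [11.5 -0.   0.3]
```

View pics/s17.png

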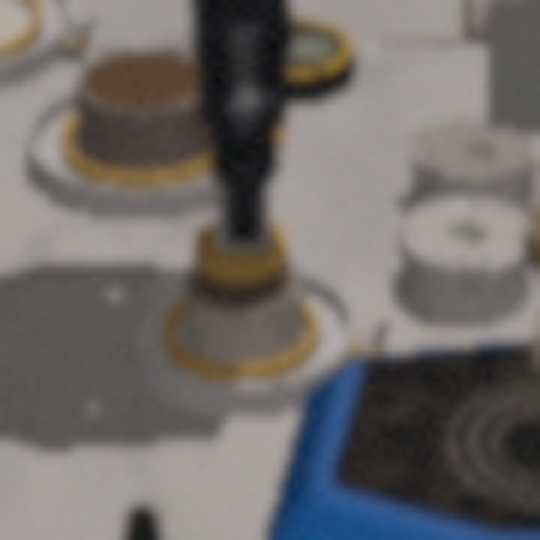

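The cap (crop u 195–288) is centred over the ring (about 188–304). Lower to contact.

>>> send_rows:
  steps: [0,0,0,0.003,0,0,0,0,0,0,0.003,0,0,0,0,0,0,0.002,0,0,0,0,0,0,0.001,0,0,0,0,0,0,0.0007,0,0,0,0,0,0,0,0,0,0]

```text
time_s: 28.08
ee_pos: [613.8, 88.3, 25.9]
tcp_rot: [[0.001, -0.001, -1.0], [-0.003, -1.0, 0.001], [-1.0, 0.003, -0.001]]
force: [-0.3, 0.1, -0.6]
finger_gap: 14.4
```

>>> send_rows:
  steps: [0,0,0,0.001,0,0,0,0,0,0,0.001,0,0,0,0,0,0,0.001,0,0,0]

```text
time_s: 28.33
ee_pos: [614.3, 88.4, 25.7]
tcp_rot: [[0.003, -0.001, -1.0], [-0.002, -1.0, 0.001], [-1.0, 0.002, -0.003]]
force: [-2.7, -0.0, 4.4]
finger_gap: 15.4
```

Contact (4.4 N up). Release and rise, then look.

>>> send_rows:
  steps: [0,0,0,0,0,0,30,0,0,0,0,0,0,50,0,0,0,0,0,0,50,0,0,0,-0.006,0,0,50,0,0,0,-0.015,0,0,50,0,0,0,-0.02,0,0,70,0,0,0,-0.02,0,0,100,0,0,0,-0.015,0,0,100,0,0,0,-0.008,0,0,100,0,0,0,0,0,0,100]

```text
time_s: 29.17
ee_pos: [613.5, 88.5, 111.9]
tcp_rot: [[0.001, -0.001, -1.0], [-0.003, -1.0, 0.001], [-1.0, 0.003, -0.001]]
force: [-0.1, 0.4, -0.1]
finger_gap: 85.7
```

```bash
python3 -c "
from h import *
to(454.3,-90,90)
p,d=imaging.camera('side')
c=p[200:290,290:380,::-1]; cv2.imwrite('pics/s18.png',cv2.resize(c,None,fx=6,fy=6,interpolation=cv2.INTER_CUBIC))
"
```

```text
t 29.1667 at [613.5  88.5 111.9] gap 85.7 F [-0.1  0.4 -0.1] turn deg [-0.06 -0.04 -0.16] shift mm [ 22.3 178.6 159. ]
```

View pics/s18.png

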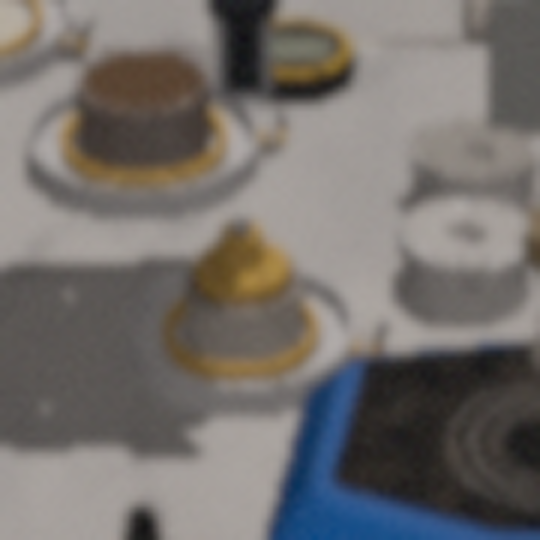

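The small cap is flat and centred on its ring. Next, the large brass cap at (386,318) in the top view, not the purple one.

>>> send_rows:
  steps: [0,0,0,0,0.01,0.009,100,0,0,0,0,0.018,0.016,100,0,0,0,0,0.024,0.022,100,0,0,0,0,0.026,0.023,100,0,0,0,0,0.026,0.023,100,0,0,0,0,0.024,0.022,100,0,0,0,0,0.02,0.017,100,0,0,0,0,0.014,0.01,100,0,0,0,0,0.006,0.004,100,0,0,0,0,0,0,100,0,0,0,0,0,0,100]

```text
time_s: 30.13
ee_pos: [456.0, -83.9, 96.4]
tcp_rot: [[-0.018, 0.001, -1.0], [-0.0, -1.0, -0.001], [-1.0, 0.0, 0.018]]
force: [-0.2, -0.4, -0.8]
finger_gap: 85.3
```

```bash
python3 -c "
from h import *
to(454.3,-90,-12)
"
```

```text
t 30.1333 at [456.  -83.9  96.4] gap 85.3 F [-0.2 -0.4 -0.8] turn deg [ 0.08  1.01 -0.01] shift mm [108.4   6.1  -0.2]
```

>>> send_rows:
  steps: [0,0.8,0,0,0.0045,0,100,0,0,0,0,0,0,100,0,0,0,0.01,0,0,100,0,0,0,0.015,0,0,100,0,0,0,0.018,0,0,100,0,0,0,0.015,0,0,100,0,0,0,0.008,0,0,100,0,0,0,0,0,0,100,0,0,0,0,0,0,100]

```text
time_s: 30.88
ee_pos: [458.9, -83.4, 23.7]
tcp_rot: [[-0.003, 0.009, -1.0], [0.002, -1.0, -0.009], [-1.0, -0.002, 0.003]]
force: [0.5, -0.5, 0.7]
finger_gap: 85.5
```

```bash
python3 -c "
from h import *
to(454.3,-90,-12)
"
```

```text
t 30.8833 at [458.9 -83.4  23.7] gap 85.5 F [ 0.5 -0.5  0.7] turn deg [0.54 0.17 0.14] shift mm [35.7  6.6  4.6]
```

>>> send_rows:
  steps: [0.5,0.1,0,0,0.005,0.0035,100,0,0,0,0,0,0,100,0,0,0,0.006,0,0,100,0,0,0,0.008,0,0,100,0,0,0,0.003,0,0,100,0,0,0,0,0,0,100,0,0,0,0,0,0,100]

```text
time_s: 31.47
ee_pos: [457.2, -89.3, 8.3]
tcp_rot: [[0.004, -0.0, -1.0], [0.001, -1.0, 0.0], [-1.0, -0.001, -0.004]]
force: [-0.4, 0.1, -0.5]
finger_gap: 85.4
```

```bash
python3 -c "
from h import *
to(454.3,-90,-12)
"
```

```text
t 31.4667 at [457.2 -89.3   8.3] gap 85.4 F [-0.4  0.1 -0.5] turn deg [-0.   -0.24  0.06] shift mm [20.2  0.7  3. ]
```

>>> send_rows:
  steps: [0,-0.2,0,0.005,0,0.002,100,0,0,0,0.006,0,0,100,0,0,0,0.005,0,0,100,0,0,0,0.001,0,0,75,0,0,0,0,0,0,60,0,0,0,0,0,0,40,0,0,0,0,0,0,40,0,0,0,0,0,0,40]

```text
time_s: 32.13
ee_pos: [454.9, -89.2, -10.8]
tcp_rot: [[-0.0, 0.0, -1.0], [0.001, -1.0, -0.0], [-1.0, -0.001, 0.0]]
force: [0.1, -0.3, -0.0]
finger_gap: 34.5
```

```bash
python3 -c "
from h import *
to(454.3,-90,-12)
p,d=imaging.camera('side')
c=p[250:340,220:310,::-1]; cv2.imwrite('pics/s19.png',cv2.resize(c,None,fx=7,fy=7,interpolation=cv2.INTER_CUBIC))
"
```

```text
t 32.1333 at [454.9 -89.2 -10.8] gap 34.5 F [ 0.1 -0.3 -0. ] turn deg [0.   0.02 0.07] shift mm [1.2 0.8 0.6]
```

View pics/s19.png

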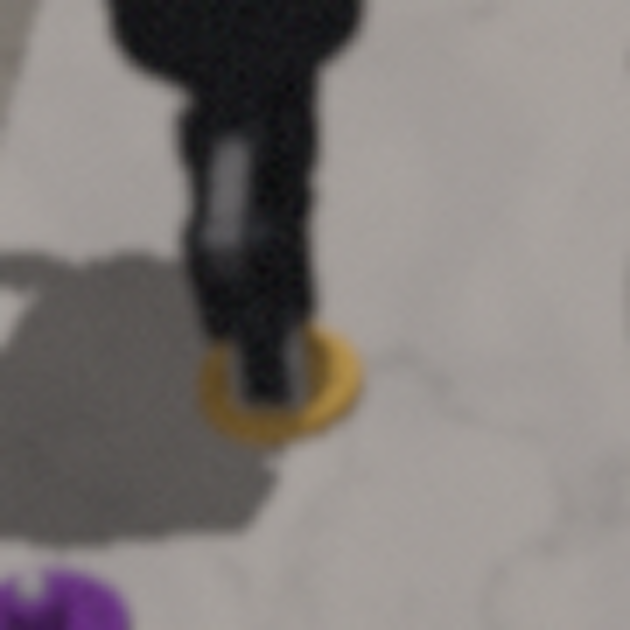

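The fingers straddle the boss of the brass cap, and the purple one is clear below. Close and lift.

>>> send_rows:
  steps: [0,0,0,0,0,0,20,0,0,0,0,0,0,0,0,0,0,0,0,0,0,0,0,0,0,0,0,0,0,0,0,0,0,0,0,0,0,0,0,0,0,0]

```text
time_s: 32.68
ee_pos: [455.2, -89.2, -10.2]
tcp_rot: [[0.001, 0.0, -1.0], [0.001, -1.0, -0.0], [-1.0, -0.001, -0.001]]
force: [0.0, -0.5, 0.1]
finger_gap: 14.9
```

>>> send_rows:
  steps: [0,0,0,-0.006,0,0,0,0,0,0,-0.012,0,0,0,0,0,0,-0.02,0,0,0,0,0,0,-0.025,0,0,0,0,0,0,-0.025,0,0,0,0,0,0,-0.02,0,0,0,0,0,0,-0.01,0,0,0,0,0,0,0,0,0,0,0,0,0,0,0,0,0]

```text
time_s: 33.43
ee_pos: [453.6, -89.0, 116.7]
tcp_rot: [[-0.001, 0.0, -1.0], [0.002, -1.0, -0.0], [-1.0, -0.002, 0.001]]
force: [0.0, 0.3, -1.2]
finger_gap: 14.8
```

```bash
python3 -c "
from h import *
to(500,100,110)
p,d=imaging.camera('side')
c=p[220:320,210:310,::-1]; cv2.imwrite('pics/s20.png',cv2.resize(c,None,fx=6,fy=6,interpolation=cv2.INTER_CUBIC))
"
```

```text
t 33.4333 at [453.6 -89.  116.7] gap 14.8 F [ 0.   0.3 -1.2] turn deg [0.   0.08 0.09] shift mm [   6.9 -189.   -46.4]
```

View pics/s20.png

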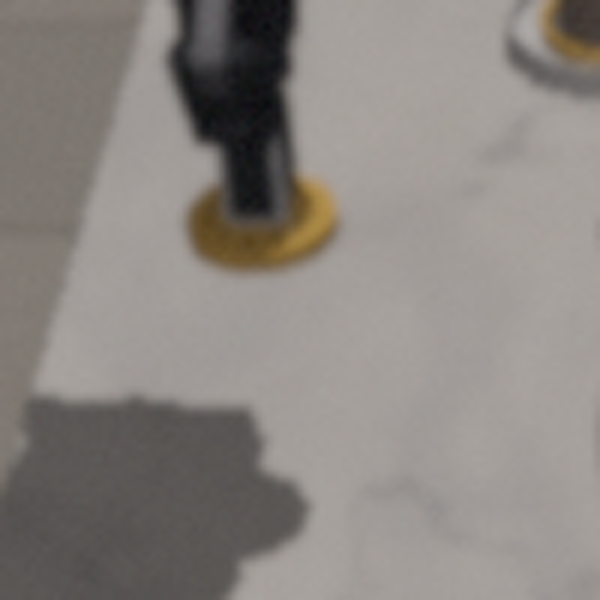

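>>> send_rows:
  steps: [0,0,0,0,-0.01,-0.003,0,0,0,0,0,-0.02,-0.007,0,0,0,0,0,-0.028,-0.009,0,0,0,0,0,-0.03,-0.01,0,0,0,0,0,-0.03,-0.011,0,0,0,0,0,-0.03,-0.011,0,0,0,0,0,-0.03,-0.011,0,0,0,0,0,-0.03,-0.011,0,0,0,0,0,-0.03,-0.011,0,0,0,0,0,-0.028,-0.011,0,0,0,0,0,-0.018,-0.008,0,0,0,0,0,-0.008,-0.004,0]

```text
time_s: 34.48
ee_pos: [554.7, 222.3, 92.7]
tcp_rot: [[-0.034, -0.006, -0.999], [-0.0, -1.0, 0.006], [-0.999, 0.0, 0.034]]
force: [0.4, -0.1, -1.0]
finger_gap: 15.2
```

```bash
python3 -c "
from h import *
to(572.5,247,90)
"
```

```text
t 34.4833 at [554.7 222.3  92.7] gap 15.2 F [ 0.4 -0.1 -1. ] turn deg [-0.32  1.93 -0.01] shift mm [  2.1 -24.8 -17.7]
```

>>> send_rows:
  steps: [-0.2,1.5,0,0,-0.006,-0.004,0,0,0,0,0,-0.007,-0.006,0,0,0,0,0,-0.004,-0.003,0,0,0,0,0,0,0,0,0,0,0,0,0,0,0]

```text
time_s: 34.9
ee_pos: [563.9, 242.9, 83.5]
tcp_rot: [[-0.02, 0.002, -1.0], [-0.005, -1.0, -0.002], [-1.0, 0.005, 0.02]]
force: [0.2, -0.9, -1.6]
finger_gap: 15.4
```

```bash
python3 -c "
from h import *
to(572.5,247,33)
"
```

```text
t 34.9 at [563.9 242.9  83.5] gap 15.4 F [ 0.2 -0.9 -1.6] turn deg [ 0.12  1.16 -0.27] shift mm [50.3 -4.3 -9.6]
```

>>> send_rows:
  steps: [0,0.9,-0.2,0,-0.003,-0.006,0,0,0,0,0,0,-0.001,0,0,0,0,0.006,0,0,0,0,0,0,0.008,0,0,0,0,0,0,0.008,0,0,0,0,0,0,0.004,0,0,0,0,0,0,0,0,0,0,0,0,0,0,0,0,0]

```text
time_s: 35.57
ee_pos: [570.5, 243.0, 53.3]
tcp_rot: [[-0.005, -0.002, -1.0], [-0.002, -1.0, 0.002], [-1.0, 0.002, 0.005]]
force: [-0.1, 0.8, -1.2]
finger_gap: 15.1
```

```bash
python3 -c "
from h import *
to(572.5,247,33)
"
```

```text
t 35.5667 at [570.5 243.   53.3] gap 15.1 F [-0.1  0.8 -1.2] turn deg [-0.1   0.31 -0.13] shift mm [20.3 -4.1 -2.1]
```

>>> send_rows:
  steps: [0,0.2,0,0,-0.0032,-0.0015,0,0,0,0,0,0,0,0,0,0,0,0.003,0,0,0,0,0,0,0.004,0,0,0,0,0,0,0.002,0,0,0,0,0,0,0,0,0,0,0,0,0,0,0,0,0]

```text
time_s: 36.15
ee_pos: [572.6, 246.9, 44.2]
tcp_rot: [[-0.0, -0.001, -1.0], [-0.002, -1.0, 0.001], [-1.0, 0.002, 0.0]]
force: [0.8, 1.0, -1.9]
finger_gap: 14.8
```

```bash
python3 -c "
from h import *
to(572.5,247,33)
p,d=imaging.camera('side')
c=p[170:260,270:360,::-1]; cv2.imwrite('pics/s21.png',cv2.resize(c,None,fx=6,fy=6,interpolation=cv2.INTER_CUBIC))
"
```

```text
t 36.15 at [572.6 246.9  44.2] gap 14.8 F [ 0.8  1.  -1.9] turn deg [-0.08  0.01 -0.1 ] shift mm [11.2 -0.1  0.1]
```

View pics/s21.png

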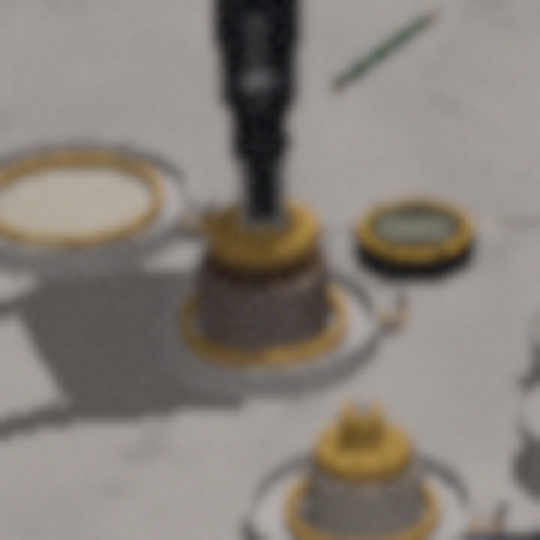

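The large cap (crop u 203–320) is centred over the ring (about 196–330). Lower to contact.

>>> send_rows:
  steps: [0,0,0,0.003,0,0,0,0,0,0,0.003,0,0,0,0,0,0,0.002,0,0,0,0,0,0,0.001,0,0,0,0,0,0,0.0005,0,0,0,0,0,0,0,0,0,0]

```text
time_s: 36.7
ee_pos: [572.6, 246.8, 33.8]
tcp_rot: [[-0.0, -0.002, -1.0], [-0.002, -1.0, 0.002], [-1.0, 0.002, 0.0]]
force: [-0.2, -0.3, -1.1]
finger_gap: 14.7
```

>>> send_rows:
  steps: [0,0,0,0.001,0,0,0,0,0,0,0.001,0,0,0,0,0,0,0.001,0,0,0]

```text
time_s: 36.95
ee_pos: [573.2, 246.9, 32.9]
tcp_rot: [[0.002, -0.002, -1.0], [-0.001, -1.0, 0.002], [-1.0, 0.001, -0.002]]
force: [-2.5, -1.2, 4.5]
finger_gap: 14.7
```

Contact at 32.9, against 32.8 expected. Release, rise and retreat for a clear view.

>>> send_rows:
  steps: [0,0,0,0,0,0,30,0,0,0,0,0,0,50,0,0,0,0,0,0,50,0,0,0,-0.006,0,0,50,0,0,0,-0.015,0,0,50,0,0,0,-0.025,0,0,60,0,0,0,-0.03,0,0,60,0,0,0,-0.03,0,0,60,0,0,0,-0.02,0,0,60,0,0,0,-0.01,0,0,60,0,0,0,0,0,0,60,0,0,0,0,0,0,60]

```text
time_s: 37.95
ee_pos: [572.2, 246.9, 174.4]
tcp_rot: [[0.0, -0.002, -1.0], [-0.002, -1.0, 0.002], [-1.0, 0.002, -0.0]]
force: [-0.2, -0.5, 0.2]
finger_gap: 51.0
```

>>> send_rows:
  steps: [0,0,0,0,0.01,0.01,60,0,0,0,0,0.02,0.015,60,0,0,0,0,0.03,0.018,60,0,0,0,0,0.035,0.018,60,0,0,0,0,0.035,0.018,60,0,0,0,0,0.035,0.018,60,0,0,0,0,0.035,0.018,60,0,0,0,0,0.035,0.01,60,0,0,0,0,0.035,0,60,0,0,0,0,0.03,0,60,0,0,0,0,0.03,0,60,0,0,0,0,0.02,0,60]

```text
time_s: 38.95
ee_pos: [432.7, -112.2, 149.8]
tcp_rot: [[-0.032, 0.009, -0.999], [-0.002, -1.0, -0.009], [-0.999, 0.002, 0.032]]
force: [0.7, -0.0, 0.6]
finger_gap: 51.1
```

>>> send_rows:
  steps: [0,0,0,0,0.015,0,60,0,0,0,0,0.01,0,60,0,0,0,0,0,0,60,0,0,0,0,0,0,60,0,0,0,0,0,0,60]

```text
time_s: 39.37
ee_pos: [429.2, -140.9, 141.5]
tcp_rot: [[-0.043, 0.002, -0.999], [0.002, -1.0, -0.002], [-0.999, -0.002, 0.043]]
force: [0.6, -0.9, -0.6]
finger_gap: 51.3
```

```bash
python3 - <<'E'
from meas import *
to(450,-100,100)
p,d=imaging.camera('top'); q,_=imaging.camera('side')
a=cv2.resize(p[200:340,130:340,::-1],None,fx=3.5,fy=3.5,interpolation=cv2.INTER_CUBIC); cv2.imwrite('pics/t22.png',a)
cv2.imwrite('pics/s22.png',q[:,:,::-1])
cv2.imwrite('pics/s22c.png',cv2.resize(q[170:290,260:380,::-1],None,fx=5,fy=5,interpolation=cv2.INTER_CUBIC))
for k,xyz,r in (('sc',(613,88,44),14),('lc',(572,247,51),18)):
    for n,im in(('top',p),('side',q)):
        u,v=proj(n,xyz)
        try: c=comp(brass(im),u,v,r-3 if n=='side' else r-2); print(k,n,fit(n,c,xyz[2]))
        except Exception as e: print(k,n,e)
E
```

```text
t 39.3667 at [ 429.2 -140.9  141.5] gap 51.3 F [ 0.6 -0.9 -0.6] turn deg [0.11 2.48 0.13] shift mm [ 40.7 -40.8 -22.6]
sc top (array([612.19514561,  87.84967351]), np.float64(19.88056410757443))
sc side (array([612.70581071,  88.53863808]), np.float64(24.693413776256584))
lc top (array([572.71875921, 245.44448583]), np.float64(26.950681542941943))
lc side (array([571.94807174, 242.65247444]), np.float64(29.086884203731113))
```

View pics/t22.png

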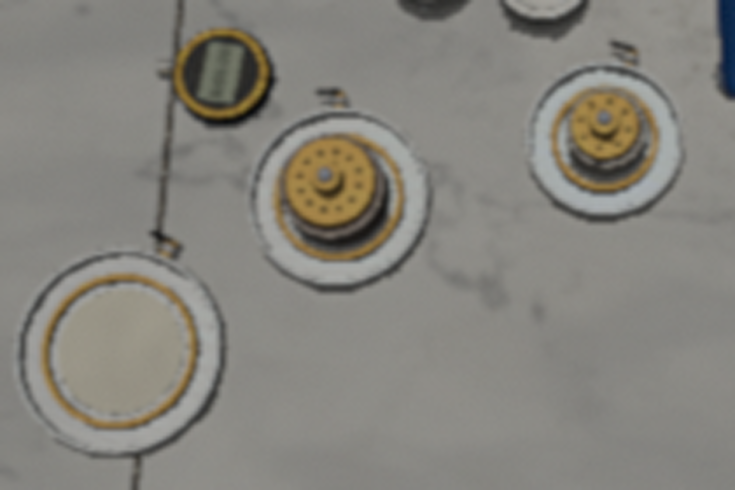

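View pics/s22c.png

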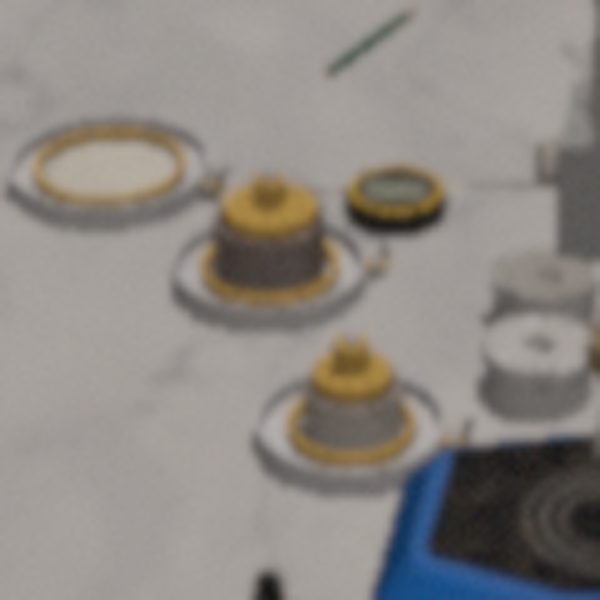

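View pics/s22.png

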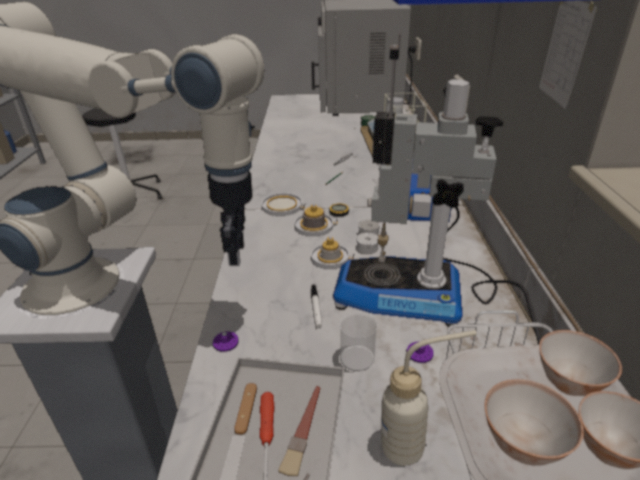

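```bash
python3 -c "
from h import *
print(ray('top',224.4,251.6,51),ray('top',130+605/3.5,200+124.5/3.5,44))
for c,r,z in (((572,247),31,43),((572,247),26,51),((613,88.3),24.5,36)):
  P=[proj('top',(c[0]+r*np.cos(a),c[1]+r*np.sin(a),z)) for a in np.linspace(0,6.28,60)]; P=(np.array(P)-[130,200])*3.5; print(P.min(0).round(),P.max(0).round())
from workcell import robot; robot.job_done()
"
```

```text
[571.08432921 245.14805691  51.        ] [611.96957222  86.90730662  44.        ]
[277. 130.] [382. 234.]
[283. 136.] [372. 223.]
[562.  86.] [644. 166.]
the job is handed in; nothing more can be done
```

I handed the job in at about 39 s of the 99 s. The small ring is in the small cell and the large ring is in the middle cell, each with its own brass cap on top, boss up. The largest cell is empty. No verdict was reported.

**What the last checks showed**
- **Seating:** contact heights for both rings and the large cap came within about 0.1 mm of what I expected, and the small cap within 0.6 mm. The final top and side views show both stacks upright.
- **Centring:** the caps measure within about 2 mm of the ring centres in the top view, against the 8 mm allowed. I compared them with ring positions taken before capping.
- **Bystanders:** the stopwatch, beaker and marker pen are where they were by eye in the final pictures; I did not measure them. Both purple look-alikes were left alone.
- **Gripper:** it is open and well clear of everything.

**What failed or disagreed**
- **TCP height:** the fingertips were really about 24 mm above the reported TCP. My first grasp of the small ring closed above it without touching. I found the offset in the side view and corrected for it.
- **Gap reading:** the gripper opening reads about 2–3 mm less than the true width.
- **Large cap in the side view:** that fit put the cap centre about 4 mm off in y. Its mask probably took in part of the collar, since the fitted radius was too big, so I relied on the top view instead.

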